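# Fit the adjustable wrench to a gas cap and tighten the cap

## Task

The brass cap on the spare gas outlet in the bamboo riser is loose. Gently roll the worm of the adjustable wrench that lies slack round it until the jaws just fit the flats of the cap, then swing the wrench handle clockwise (seen from above) until the cap comes hard up against its seat, without forcing the wrench so that its jaws spring open. Touch the cap only with the wrench, leave the wrench lying fitted on the cap, disturb nothing else on the riser, and take the hand away.

Things in the scene. Friction and masses are not known exactly. Their poses are not given: they have to be found in the camera images.
- cap_nut: The hexagonal brass cap, 36 mm across flats, 41.6 mm across corners, standing upright out of the riser's flat top. Its origin is on its vertical axis at the level of the riser's top board (on which the wrench lies); the hexagon fills from 2 to 19 mm above that. Its x axis points to a corner, its y axis to a flat.
- outlet_cap (a joint): Turn of the cap in rad, growing clockwise from above (tightening). Starts at 0.02 to 0.08 and ends at a hard seat at 0.75. Until then the push needed at wrench_grip is 1 to 4 N (the wrench's rubbing on the board and short sticking included); on the seat the handle stops and the push climbs steeply. 5 to 8 N there is enough; above about 11 N the jaws are forced open and the wrench slips round.
- worm: The knurled worm (thumb-wheel) of the wrench: a steel roller 18 mm across and 22 mm long in a window of the wrench head. Origin at the roller's centre, 12 mm above the riser's top board and 58 mm from the wrench's origin towards the handle; its axle (y axis) is level and square to the handle. It stands 5 mm proud of the head. Pressing it with more than 20 N is too much.
- worm_top (a point): Top of the worm, 21 mm above the riser's board. Stroking it towards the cap closes the jaw, 3 mm per full turn (19 mm of stroke per mm). It is hard and does not give: touch down at 5 mm/s or less. Rolling takes 2 to 3 N of drag: press with 4 to 8 N (friction about 1). Once the jaws fit it rolls no further and the fingertip skids with a higher drag. Axes as the wrench.
- jaw (a joint): Opening of the wrench, told as the closing travel of its movable jaw in m: the jaws stand 40.5 mm minus this value apart, so they fit the 36 mm cap at 0.0045. It starts between 0.0006 and 0.0022 and moves only with the worm (or if the handle is forced). Fitted from 0.0036 on; below 0.0030 the jaws are slack again.
- wrench: Loose steel adjustable wrench, 250 mm long, about 0.6 kg, flat on the riser, mouth round the cap. Origin at its underside in the middle of the fitted mouth (on the cap's axis when fitted); x runs along the handle away from the cap, z up. Fixed jaw at -y, movable jaw at +y. Head 72 mm wide, 16 mm thick; handle from 90 to 250 mm along x, 24 mm wide, 18 mm thick.
- wrench_grip (a point): The place to hold or push the wrench handle: centre of the handle's section, 190 mm from the wrench's origin along its x axis, 9 mm above the riser's top board. Same axes as the wrench.
- canister: Red ceramic canister, 86 mm across, 123 mm tall, on the riser; a bystander. Origin at the centre of its underside.
- jar_tall: Cork-topped glass jar, 64 mm across, 123 mm tall, on the riser; a bystander. Origin at the centre of its underside.
- jar_short: Cork-topped glass jar, 68 mm across, 93 mm tall, on the riser; a bystander. Origin at the centre of its underside.
- silicone_lid: Orange silicone lid, a disc 84 mm across with a small knob, 20 mm tall, on the riser; a bystander. Origin at the centre of its underside.

How it is judged (in metres and radians):
On the way, in this order (a step that is already met when the one before it is completed fails the run):
1. the jaws are rolled in until they fit the cap (within 0.9 mm), the cap not yet turned (value of joint jaw above 0.0036 m and value of joint outlet_cap below 0.3 rad), for 0.2 s.
2. the cap is turned clockwise with the fitted wrench until it is against its seat (value of joint outlet_cap above 0.735 rad and value of joint jaw above 0.003 m and contact force between wrench and cap_nut above 2 N), for 0.1 s.
At the end, for the whole second after the job is handed in: The cap is against its seat (0.735 rad or more), the wrench lies flat and still on the riser with its mouth centred within 8 mm of the cap's axis, and its jaws are still within 1.5 mm of the cap's flats, not sprung open (value of joint outlet_cap above 0.735 rad and value of joint jaw above 0.003 m and horizontal distance between wrench and cap_nut below 0.008 m and angle between wrench's own z axis and vertical below 0.08 rad and z of wrench in the frame of cap_nut below 0.006 m and linear speed of wrench below 0.02 m/s); the robot touches nothing.
It fails at once if the worm is pressed with more than 20 N (contact force between the fingers and worm above 20 N).
It fails at once if the robot touches the cap itself (contact force between any of the fingers, the arm and cap_nut above 0.5 N).
It fails at once if a bystander on the riser is disturbed (moved 20 mm) (distance of any of canister, jar_tall, jar_short, silicone_lid from where it was at the start of the episode above 0.02 m).
It also fails if it takes over 72 s, if anything falls off the work surface, if the arm or the gripper's body presses on something with over 40 N, if the wrist force passes 120 N, or if a joint passes its speed limit or range.

## Robot

A 6-joint arm with a two-finger parallel gripper is mounted at the origin on the work surface. World frame = base frame: x ahead of the robot, y to its left, z up, the work surface at z = 0. Lengths are in m, angles in degrees, forces in N, time in s.
With the tool pointing down it reaches from about 0.375 to 0.825 m from the base axis. Payload 5.5 kg.
Tool frame: the origin (TCP) lies where the fingers leave the gripper's body, on its centre line; the fingertips stand 73 mm ahead of it and the grasp point (between the pads) lies 54 mm ahead of it; z points along the fingers, y is the line along which they close (so a half turn about z gives the same grasp; the last joint's range is limited). The gripper opens to 85 mm and grips with 20 to 120 N. Pads are 22 mm wide; open, the fingers measure 114 mm over their backs; the gripper's body (76 mm by 85 mm) begins 54 mm behind the grasp point. The pads swing forward as they close: fully open they stand 13 mm farther back than shut.
Start: joints at [-73.797, 17.962, -2.699, 69.339, 0, 90], TCP at [0.167, -0.576, 0.304] pointing down, gripper open.
Joint ranges: [-152.73, 152.73], [-39.44, 99.34], [-58.76, 71.6], [-118.89, 123.64], [-81.53, 83.1], [-180, 180]. Speed limits (degrees/s): [136.94, 136.94, 172.46, 180, 180, 180].

## Interface

Orientations are given as [roll, pitch, yaw] about the fixed x, y, z axes, in that order (R = Rz(yaw) Ry(pitch) Rx(roll)).
In Python, from rig import bot, imaging gives the robot as it stands. The module is installed in compiled form; this text tells all that it offers.
- The arm moves only by the tool jog_arm, never from a script. Its argument "deltas" is a list of rows, each an object of numbers: "tx", "ty", "tz": the shift along the tool's x, y, z each as a share of 0.02 m, from -1 to 1; "wx", "wy", "wz": the turn, a rotation vector about the tool's x, y, z each as a share of 0.08 rad, from -1 to 1; "grip": the closure, from 0 (fully open) to 1 (shut). A call has exactly 10 rows; each row shifts and turns the commanded pose from where the row before left it, along the tool's axes as they then stand; what a row does not reach is not made up. A row lasts 1/12 s, in which the tool goes at most 41.7 mm and 7.16 degrees, less where a joint would pass 70% of its speed; a pose out of reach is approached as far as the arm can. A call with a number of a shift or a turn outside -1 to 1 is refused whole. A call with a gripper value outside its range is refused whole. The fingers move at their own pace and stop on an object; "newtons" is the grip in N (left out, the last holds). Time passes only in rows, so rows that do not move let the fingers close, or fill a call up. It gives the time, the measured TCP pose, the force, the opening and the grip force at its end, in the units of the state.
- bot.observe(): the state, without advancing time (a new reading comes with each control period).
- imaging.read_camera(name): name is "scene" or "top"; returns a dict with "pixels" (480x640x3 uint8, red, green, blue), "range_z" (480x640 float32, m along the optical axis (not along the pixel's ray), 0 where there is no reading), "fovy" (degrees; the focal length in pixels is half the picture's height over the tangent of half this angle, whatever the lens; pixels are square), "cx", "cy" (the principal point, pixels), "R" (3x3) and "t" (3): a world point X has camera coordinates R X + t. Camera axes: x right, y down, z forward; pixel columns grow to the right and rows downward; lengths in m; the calibration is good to about 2 mm. A picture is of the moment at which its call begins.
- bot.finish_job(): hands the job in; it is judged then, once.
The state is a dict: "clock": time; "joint_positions": joint angles; "qvel": joint speeds; "tau": joint torques, N m; "tool_pos": TCP position; "orientation": TCP orientation; "force": force on the tool from outside, world axes, zero at the start; "torque": the same for the moment, N m; "width": opening from 0.0 (shut) to 1.0 (fully open); "finger_force": force on a finger pad.
Only numpy, scipy, OpenCV 4.12 (cv2) and the standard library are available. Lean on these libraries where they do the work, as an engineer would, in place of code of your own. Each camera call takes 0.05 s, during which the arm holds its last target. There are 200 camera calls.

## Working session

There is one attempt and no reset: what is moved stays moved. The work goes in short steps, Python scripts to look and compute and a tool call to move; the robot and the scene stay as the last step left them, time stands still between calls to the robot, and variables do not carry over. Pictures are saved under pics/ and viewed, at most 10 in all, crops included, and the job is handed in when it is done.

Besides the shell and the picture viewer there is one more tool, called after "Request:" as name([rows], argument=value, ...), one row to a line, values as JSON. jog_arm: Moves the arm, as the interface text tells. Shift numbers are shares of 0.02 m and turn numbers shares of 0.08 rad, none past 1 either way. Its arguments: {"type":"object","properties":{"deltas":{"type":"array"},"newtons":{"type":"number"}},"required":["deltas"]}

```bash
mkdir -p pics
python3 - <<'E'
from rig import bot, imaging
import cv2, numpy as np
for n in ["scene","top"]:
    c=imaging.read_camera(n); cv2.imwrite(f"pics/{n}0.png",c["pixels"][:,:,::-1]); np.savez(f"{n}0.npz",**c)
    print(n,c["fovy"],c["cx"],c["cy"],(-c["R"].T@c["t"]).round(3),c["R"].round(2).tolist())
s=bot.observe();print(s)
E
```

```text
scene 53.00120220659628 318.4664123940256 244.49147321654354 [1.06  0.188 0.837] [[-0.34, 0.94, 0.01], [0.77, 0.28, -0.58], [-0.54, -0.19, -0.82]]
top 54.456093256145756 319.0997912670914 237.99179709826134 [0.503 0.022 0.975] [[0.03, -1.0, 0.01], [-1.0, -0.03, -0.07], [0.07, -0.01, -1.0]]
{'clock': 0.1, 'joint_positions': array([-7.37973097e+01,  1.79995230e+01, -2.74793293e+00,  6.93399502e+01,
        2.07070666e-03,  8.99992545e+01]), 'qvel': array([ 0.03154884, -0.07877878,  0.02410852, -0.00963285, -0.08151348,
       -0.04000019]), 'tau': array([ 1.05434290e-03, -5.40766704e+01,  3.40541589e+01,  1.11646584e-02,
       -6.65285120e-05,  2.52794010e-06]), 'tool_pos': array([ 0.16731779, -0.57577725,  0.30313148]), 'orientation': array([-1.79912594e+02, -2.07184146e-03,  1.62034326e+01]), 'force': array([ 0.25929245, -0.40487154,  0.17249709]), 'torque': array([ 0.03015207, -0.00546083, -0.0249373 ]), 'finger_force': 0.0, 'width': 1.0014023838438595}
```

View pics/scene0.png

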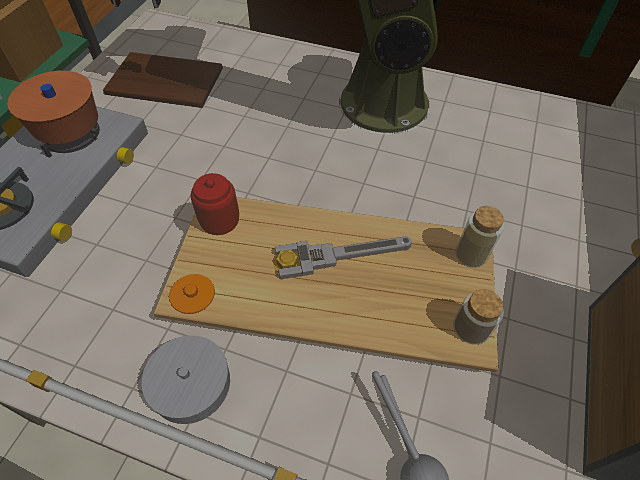

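View pics/top0.png

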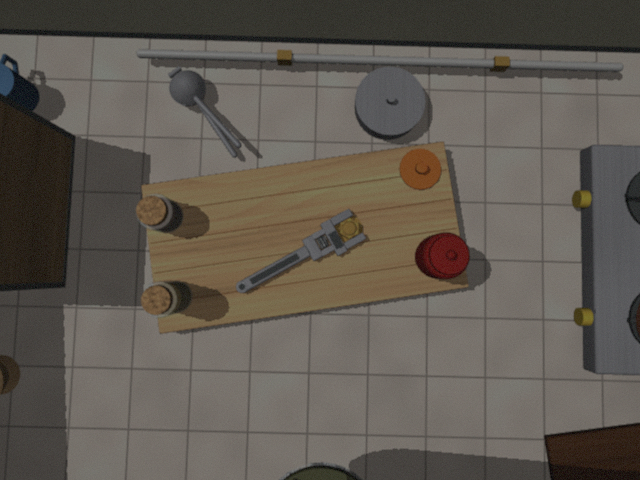

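The views agree. In the top view the cap is at about (348,229), the worm at about (323,241) and the handle end at (240,287). The jars are far left and the lid and canister are to the right, so a clockwise swing (handle end moving up in the picture) is free.

```bash
cat > h.py <<'E'
import numpy as np, cv2
def pts(c):
    f=240/np.tan(np.radians(float(c["fovy"]))/2); v,u=np.mgrid[0:480,0:640]; z=c["range_z"]
    X=np.stack([(u-c["cx"])/f*z,(v-c["cy"])/f*z,z],-1)
    return (X-c["t"])@c["R"]
def ray(c,u,v,h):
    f=240/np.tan(np.radians(float(c["fovy"]))/2)
    d=np.array([(u-c["cx"])/f,(v-c["cy"])/f,1])@c["R"]; o=-c["R"].T@c["t"]
    return o+d*(h-o[2])/d[2]
E
python3 - <<'E'
from h import *
for n,box in [("top",(225,195,375,300)),("scene",(265,225,420,290))]:
    c=dict(np.load(n+"0.npz")); P=pts(c); x0,y0,x1,y1=box
    hsv=cv2.cvtColor(c["pixels"],cv2.COLOR_RGB2HSV)
    m=np.zeros((480,640),bool); m[y0:y1,x0:x1]=True
    zb=np.median(P[m][:,2]); 
    gray=m&(hsv[...,1]<60)&(hsv[...,2]>40)
    brass=m&(hsv[...,1]>150)
    Z=P[...,2]
    bd=m&~gray&~brass; zb=np.median(Z[bd]); print(n,"board",zb)
    w=gray&(Z>zb+.009)&(Z<zb+.03)
    br=brass&(Z>zb+.010); print("brass n",br.sum(), np.median(Z[br]),P[br][:,:2].mean(0), (P[br][:,:2].min(0)+P[br][:,:2].max(0))/2)
    # handle axis
    cap=P[br][:,:2].mean(0); q=P[w][:,:2]; r=np.linalg.norm(q-cap,axis=1)
    h=q[(r>.11)&(r<.24)]; vx,vy,a,b=cv2.fitLine(h.astype(np.float32),cv2.DIST_L2,0,1e-4,1e-4).ravel()
    if (np.array([vx,vy])@(h.mean(0)-cap))<0: vx,vy=-vx,-vy
    d=np.array([vx,vy]); nrm=np.array([-vy,vx])
    print("dir",d,np.degrees(np.arctan2(vy,vx)),"pt",a,b,"cap offset from axis",(cap-[a,b])@nrm,"end along from cap",((q-cap)@d).max(),((q-cap)@d).min(),len(h),np.median(P[w][:,2]))
    top=w&(Z>zb+.0185); print(top.sum(),P[top][:,:3].mean(0) if top.sum() else 0)
    cr=c["pixels"][y0:y1,x0:x1,::-1]; cv2.imwrite(f"pics/crop_{n}.png",cv2.resize(cr,None,fx=5,fy=5,interpolation=cv2.INTER_CUBIC))
E
```

```text
top board 0.04561554426140997
brass n 31 0.06719127441012002 [ 0.59032898 -0.04294494] [ 0.59173371 -0.04248753]
dir [-0.5095734  0.8604272] 120.63542 pt 0.50367355 0.10926984 cap offset from axis 0.003003915702293581 end along from cap 0.24964171353047637 -0.01928551074780463 804 0.06256802452796072
507 [0.52446569 0.07260167 0.06538724]
scene board 0.045274819814958844
brass n 285 0.0653991018738216 [ 0.59916792 -0.03714155] [0.81720779 0.06464426]
dir [-0.50772667  0.8615182 ] 120.51252 pt 0.50927955 0.112247154 cap offset from axis -0.0015918336134177736 end along from cap 0.24891579315292994 -0.01964665570672547 753 0.0620702251307584
385 [0.52986343 0.06903867 0.06489455]
```

View pics/crop_top.png

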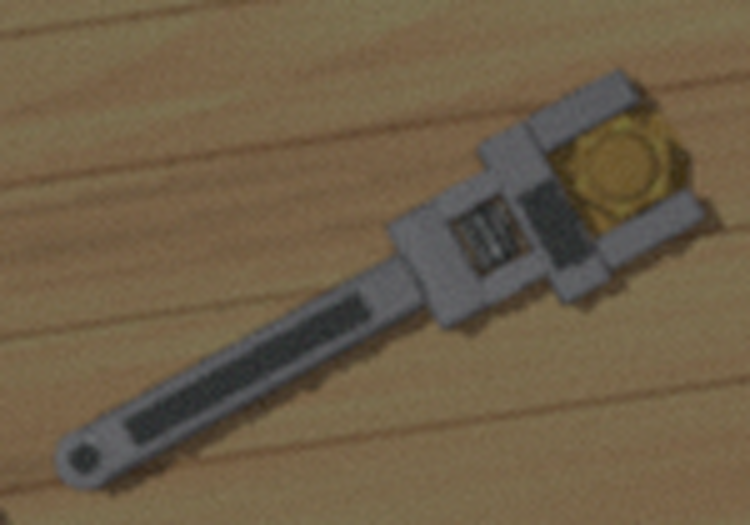

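The crop shows the cap's round top at top-view pixel (350.6,227.6), the worm at (323,242) and the handle's hole at (242,286.6). I'll cast these onto their heights.

Run:
```python
from h import *
c=dict(np.load("top0.npz")); zb=.0455
for n,u,v,h in [("cap",350.6,227.6,.024),("worm",323,242,.021),("hole",242,286.6,.018)]: print(n,ray(c,u,v,zb+h))
d=np.array([np.cos(np.radians(120.6)),np.sin(np.radians(120.6))])
w=ray(c,323,242,zb+.021)[:2]; print("origin from worm",w-.058*d,"grip",w+.132*d)
c=dict(np.load("scene0.npz")); P=pts(c); 
y0,x0=225,265; cr=c["pixels"][235:285,265:345,::-1]; cv2.imwrite("pics/cs.png",cv2.resize(cr,None,fx=9,fy=9,interpolation=cv2.INTER_CUBIC))
```

```text
cap [ 0.59087363 -0.0442739   0.0695    ]
worm [0.56147141 0.00877086 0.0665    ]
hole [0.47064651 0.16371968 0.0635    ]
origin from worm [ 0.59099581 -0.04115218] grip [0.49427794 0.1223888 ]
```

View pics/cs.png

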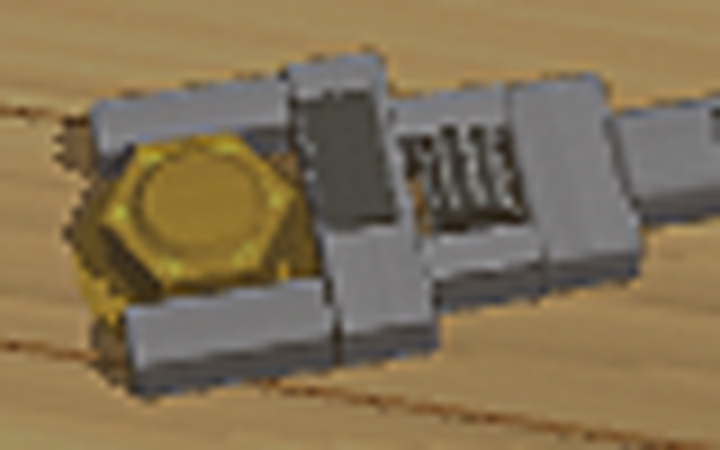

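Request:
jog_arm([
  {"wz":-0.785,"tx":1,"ty":-0.5,"grip":1},
  {"wz":-0.785,"tx":1,"ty":-0.5,"grip":1},
  {"wz":-0.785,"tx":1,"ty":-0.5,"grip":1},
  {"wz":-0.785,"tx":1,"ty":-0.5,"grip":1},
  {"tx":1,"ty":-0.5,"grip":1},
  {"tx":1,"ty":-0.5,"grip":1},
  {"tx":1,"ty":-0.5,"grip":1},
  {"tx":1,"ty":-0.5,"grip":1},
  {"tx":1,"ty":-0.5,"grip":1},
  {"tx":1,"ty":-0.5,"grip":1},
])

```text
invalid input
```

Request:
jog_arm([
  {"tx":1,"ty":-0.5,"grip":1},
  {"tx":1,"ty":-0.5,"grip":1},
  {"tx":1,"ty":-0.5,"grip":1},
  {"tx":1,"ty":-0.5,"grip":1},
  {"tx":1,"ty":-0.5,"grip":1},
  {"tx":1,"ty":-0.5,"grip":1},
  {"tx":1,"ty":-0.5,"grip":1},
  {"tx":1,"ty":-0.5,"grip":1},
  {"tx":1,"ty":-0.5,"grip":1},
  {"tx":1,"ty":-0.5,"grip":1},
])

```text
invalid input
```

Request:
jog_arm([
  {"tx":1,"ty":-0.5,"tz":0,"wx":0,"wy":0,"wz":-0.785,"grip":1},
  {"tx":1,"ty":-0.5,"tz":0,"wx":0,"wy":0,"wz":-0.785,"grip":1},
  {"tx":1,"ty":-0.5,"tz":0,"wx":0,"wy":0,"wz":-0.785,"grip":1},
  {"tx":1,"ty":-0.5,"tz":0,"wx":0,"wy":0,"wz":-0.785,"grip":1},
  {"tx":1,"ty":-0.5,"tz":0,"wx":0,"wy":0,"wz":0,"grip":1},
  {"tx":1,"ty":-0.5,"tz":0,"wx":0,"wy":0,"wz":0,"grip":1},
  {"tx":1,"ty":-0.5,"tz":0,"wx":0,"wy":0,"wz":0,"grip":1},
  {"tx":1,"ty":-0.5,"tz":0,"wx":0,"wy":0,"wz":0,"grip":1},
  {"tx":1,"ty":-0.5,"tz":0,"wx":0,"wy":0,"wz":0,"grip":1},
  {"tx":1,"ty":-0.5,"tz":0,"wx":0,"wy":0,"wz":0,"grip":1},
])

```text
clock: 0.93
tool_pos: [0.3, -0.3958, 0.3035]
orientation: [-180.0, 0.0, 30.6]
force: [0.7, -0.1, 0.3]
width: 0.0
finger_force: 0.0
```

Request:
jog_arm([
  {"tx":1,"ty":-0.52,"tz":0,"wx":0,"wy":0,"wz":0,"grip":1},
  {"tx":1,"ty":-0.52,"tz":0,"wx":0,"wy":0,"wz":0,"grip":1},
  {"tx":1,"ty":-0.52,"tz":0,"wx":0,"wy":0,"wz":0,"grip":1},
  {"tx":1,"ty":-0.52,"tz":0,"wx":0,"wy":0,"wz":0,"grip":1},
  {"tx":1,"ty":-0.52,"tz":0,"wx":0,"wy":0,"wz":0,"grip":1},
  {"tx":1,"ty":-0.52,"tz":0,"wx":0,"wy":0,"wz":0,"grip":1},
  {"tx":1,"ty":-0.52,"tz":0,"wx":0,"wy":0,"wz":0,"grip":1},
  {"tx":1,"ty":-0.52,"tz":0,"wx":0,"wy":0,"wz":0,"grip":1},
  {"tx":1,"ty":-0.52,"tz":0,"wx":0,"wy":0,"wz":0,"grip":1},
  {"tx":1,"ty":-0.52,"tz":0,"wx":0,"wy":0,"wz":0,"grip":1},
])

```text
clock: 1.77
tool_pos: [0.4191, -0.2045, 0.3036]
orientation: [-180.0, 0.0, 30.6]
force: [-0.2, -0.1, -0.3]
width: -0.001
finger_force: 0.0
```

Request:
jog_arm([
  {"tx":1,"ty":-0.52,"tz":0,"wx":0,"wy":0,"wz":0,"grip":1},
  {"tx":1,"ty":-0.52,"tz":0,"wx":0,"wy":0,"wz":0,"grip":1},
  {"tx":1,"ty":-0.52,"tz":0,"wx":0,"wy":0,"wz":0,"grip":1},
  {"tx":1,"ty":-0.52,"tz":0,"wx":0,"wy":0,"wz":0,"grip":1},
  {"tx":1,"ty":-0.52,"tz":1,"wx":0,"wy":0,"wz":0,"grip":1},
  {"tx":1,"ty":-0.52,"tz":1,"wx":0,"wy":0,"wz":0,"grip":1},
  {"tx":1,"ty":-0.52,"tz":1,"wx":0,"wy":0,"wz":0,"grip":1},
  {"tx":1,"ty":-0.52,"tz":1,"wx":0,"wy":0,"wz":0,"grip":1},
  {"tx":1,"ty":-0.52,"tz":1,"wx":0,"wy":0,"wz":0,"grip":1},
  {"tx":1,"ty":-0.52,"tz":1,"wx":0,"wy":0,"wz":0,"grip":1},
])

```text
clock: 2.6
tool_pos: [0.5383, -0.0133, 0.1826]
orientation: [-180.0, 0.0, 30.6]
force: [0.2, 0.4, 0.1]
width: 0.001
finger_force: 0.0
```

Request:
jog_arm([
  {"tx":0.26,"ty":-0.16,"tz":0.4,"wx":0,"wy":0,"wz":0,"grip":1},
  {"tx":0.26,"ty":-0.16,"tz":0.4,"wx":0,"wy":0,"wz":0,"grip":1},
  {"tx":0.26,"ty":-0.16,"tz":0.4,"wx":0,"wy":0,"wz":0,"grip":1},
  {"tx":0.26,"ty":-0.16,"tz":0.3,"wx":0,"wy":0,"wz":0,"grip":1},
  {"tx":0.26,"ty":-0.16,"tz":0.2,"wx":0,"wy":0,"wz":0,"grip":1},
  {"tx":0.26,"ty":-0.16,"tz":0.1,"wx":0,"wy":0,"wz":0,"grip":1},
  {"tx":0,"ty":0,"tz":0.1,"wx":0,"wy":0,"wz":0,"grip":1},
  {"tx":0,"ty":0,"tz":0,"wx":0,"wy":0,"wz":0,"grip":1},
  {"tx":0,"ty":0,"tz":0,"wx":0,"wy":0,"wz":0,"grip":1},
  {"tx":0,"ty":0,"tz":0,"wx":0,"wy":0,"wz":0,"grip":1},
])

```text
clock: 3.43
tool_pos: [0.5553, 0.0178, 0.1463]
orientation: [180.0, -0.0, 30.6]
force: [0.1, 0.6, -0.5]
width: 0.001
finger_force: 0.0
```

Run:
```python
from h import *; from rig import imaging
c=imaging.read_camera("scene"); cr=c["pixels"][190:300,250:400,::-1]; cv2.imwrite("pics/s1.png",cv2.resize(cr,None,fx=5,fy=5,interpolation=cv2.INTER_CUBIC))
c0=dict(np.load("scene0.npz")); print(ray(c0,316.7,255,.0665))
```

```text
[0.56999198 0.01275717 0.0665    ]
```

View pics/s1.png

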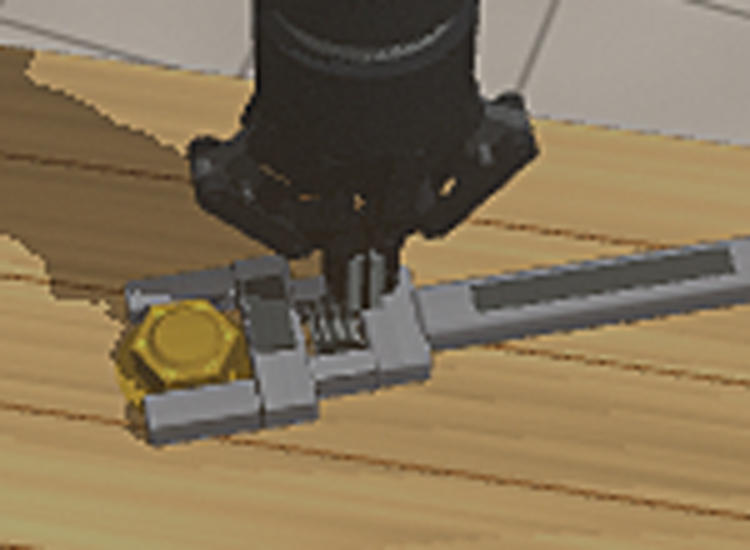

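The fingertips hang a few mm above the worm and slightly towards the robot (crop (365,308), worm (340,325)). I'll project the known tip into this view as a calibration check.

Run:
```python
from h import *
from rig import bot
p=bot.observe()["tool_pos"]; print(p)
ax=np.array([.861,.509,0]); ay=np.array([.509,-.861,0])
for n in("scene","top"):
    c=dict(np.load(n+"0.npz")); f=240/np.tan(np.radians(float(c["fovy"]))/2)
    for a in(0,.011):
        for b in(-.014,0,.014):
            X=c["R"]@(p-[0,0,.073]+a*ax+b*ay)+c["t"]; u,v=f*X[:2]/X[2]+[c["cx"],c["cy"]]
            print(n,a,b,u.round(1),v.round(1),"crop",((u-250)*5).round(),((v-190)*5).round())
    for nm,q in[("wormtop",[.5615,.0088,.0665])]:
        X=c["R"]@np.array(q)+c["t"]; print(nm,f*X[:2]/X[2]+[c["cx"],c["cy"]])
```

```text
[0.55531879 0.01779568 0.14628149]
scene 0 -0.014 328.8 246.8 crop 394.0 284.0
scene 0 0 321.7 247.9 crop 359.0 289.0
scene 0 0.014 314.6 249.0 crop 323.0 295.0
scene 0.011 -0.014 330.0 251.4 crop 400.0 307.0
scene 0.011 0 322.8 252.5 crop 364.0 312.0
scene 0.011 0.014 315.7 253.6 crop 328.0 318.0
wormtop [316.27332569 251.0169686 ]
top 0 -0.014 312.0 248.3 crop 310.0 292.0
top 0 0 318.3 244.8 crop 342.0 274.0
top 0 0.014 324.6 241.3 crop 373.0 257.0
top 0.011 -0.014 309.2 243.4 crop 296.0 267.0
top 0.011 0 315.6 239.9 crop 328.0 249.0
top 0.011 0.014 321.9 236.4 crop 359.0 232.0
wormtop [322.98545517 241.98497961]
```

Request:
jog_arm([
  {"tx":0.08,"ty":0,"tz":0.05,"wx":0,"wy":0,"wz":0,"grip":1},
  {"tx":0.08,"ty":0,"tz":0.05,"wx":0,"wy":0,"wz":0,"grip":1},
  {"tx":0.09,"ty":0,"tz":0.05,"wx":0,"wy":0,"wz":0,"grip":1},
  {"tx":0,"ty":0,"tz":0.02,"wx":0,"wy":0,"wz":0,"grip":1},
  {"tx":0,"ty":0,"tz":0.02,"wx":0,"wy":0,"wz":0,"grip":1},
  {"tx":0,"ty":0,"tz":0.02,"wx":0,"wy":0,"wz":0,"grip":1},
  {"tx":0,"ty":0,"tz":0.02,"wx":0,"wy":0,"wz":0,"grip":1},
  {"tx":0,"ty":0,"tz":0.02,"wx":0,"wy":0,"wz":0,"grip":1},
  {"tx":0,"ty":0,"tz":0.02,"wx":0,"wy":0,"wz":0,"grip":1},
  {"tx":0,"ty":0,"tz":0.02,"wx":0,"wy":0,"wz":0,"grip":1},
])

```text
clock: 4.32
tool_pos: [0.5595, 0.0206, 0.1401]
orientation: [180.0, -0.0, 30.6]
force: [-0.3, -0.8, 0.2]
width: -0.002
finger_force: 0.0
```

Request:
jog_arm([
  {"tx":0,"ty":0,"tz":0.01,"wx":0,"wy":0,"wz":0,"grip":1},
  {"tx":0,"ty":0,"tz":0.01,"wx":0,"wy":0,"wz":0,"grip":1},
  {"tx":0,"ty":0,"tz":0.01,"wx":0,"wy":0,"wz":0,"grip":1},
  {"tx":0,"ty":0,"tz":0.01,"wx":0,"wy":0,"wz":0,"grip":1},
  {"tx":0,"ty":0,"tz":0.01,"wx":0,"wy":0,"wz":0,"grip":1},
  {"tx":0,"ty":0,"tz":0,"wx":0,"wy":0,"wz":0,"grip":1},
  {"tx":0,"ty":0,"tz":0,"wx":0,"wy":0,"wz":0,"grip":1},
  {"tx":0,"ty":0,"tz":0,"wx":0,"wy":0,"wz":0,"grip":1},
  {"tx":0,"ty":0,"tz":0,"wx":0,"wy":0,"wz":0,"grip":1},
  {"tx":0,"ty":0,"tz":0,"wx":0,"wy":0,"wz":0,"grip":1},
])

```text
clock: 5.15
tool_pos: [0.5595, 0.0206, 0.1391]
orientation: [-180.0, -0.0, 30.6]
force: [-0.1, -0.8, 0.4]
width: -0.0
finger_force: 0.0
```

Request:
jog_arm([
  {"tx":0,"ty":0,"tz":0.01,"wx":0,"wy":0,"wz":0,"grip":1},
  {"tx":0,"ty":0,"tz":0.01,"wx":0,"wy":0,"wz":0,"grip":1},
  {"tx":0,"ty":0,"tz":0.01,"wx":0,"wy":0,"wz":0,"grip":1},
  {"tx":0,"ty":0,"tz":0.01,"wx":0,"wy":0,"wz":0,"grip":1},
  {"tx":0,"ty":0,"tz":0.01,"wx":0,"wy":0,"wz":0,"grip":1},
  {"tx":0,"ty":0,"tz":0,"wx":0,"wy":0,"wz":0,"grip":1},
  {"tx":0,"ty":0,"tz":0,"wx":0,"wy":0,"wz":0,"grip":1},
  {"tx":0,"ty":0,"tz":0,"wx":0,"wy":0,"wz":0,"grip":1},
  {"tx":0,"ty":0,"tz":0,"wx":0,"wy":0,"wz":0,"grip":1},
  {"tx":0,"ty":0,"tz":0,"wx":0,"wy":0,"wz":0,"grip":1},
])

```text
clock: 5.98
tool_pos: [0.5595, 0.0206, 0.1381]
orientation: [180.0, -0.0, 30.6]
force: [0.1, -0.1, -0.3]
width: 0.001
finger_force: 0.0
```

Request:
jog_arm([
  {"tx":0,"ty":0,"tz":-0.1,"wx":0,"wy":0,"wz":0,"grip":1},
  {"tx":0,"ty":0.1,"tz":0,"wx":0,"wy":0,"wz":0,"grip":1},
  {"tx":0,"ty":0.1,"tz":0,"wx":0,"wy":0,"wz":0,"grip":1},
  {"tx":0,"ty":0.1,"tz":0,"wx":0,"wy":0,"wz":0,"grip":1},
  {"tx":0,"ty":0,"tz":0.015,"wx":0,"wy":0,"wz":0,"grip":1},
  {"tx":0,"ty":0,"tz":0.015,"wx":0,"wy":0,"wz":0,"grip":1},
  {"tx":0,"ty":0,"tz":0.015,"wx":0,"wy":0,"wz":0,"grip":1},
  {"tx":0,"ty":0,"tz":0.015,"wx":0,"wy":0,"wz":0,"grip":1},
  {"tx":0,"ty":0,"tz":0,"wx":0,"wy":0,"wz":0,"grip":1},
  {"tx":0,"ty":0,"tz":0,"wx":0,"wy":0,"wz":0,"grip":1},
])

```text
clock: 6.82
tool_pos: [0.5625, 0.0155, 0.1389]
orientation: [-180.0, 0.0, 30.6]
force: [0.4, 0.0, 0.6]
width: -0.003
finger_force: 0.0
```

Request:
jog_arm([
  {"tx":0,"ty":0,"tz":0.01,"wx":0,"wy":0,"wz":0,"grip":1},
  {"tx":0,"ty":0,"tz":0.01,"wx":0,"wy":0,"wz":0,"grip":1},
  {"tx":0,"ty":0,"tz":0.01,"wx":0,"wy":0,"wz":0,"grip":1},
  {"tx":0,"ty":0,"tz":0.01,"wx":0,"wy":0,"wz":0,"grip":1},
  {"tx":0,"ty":0,"tz":0.01,"wx":0,"wy":0,"wz":0,"grip":1},
  {"tx":0,"ty":0,"tz":0,"wx":0,"wy":0,"wz":0,"grip":1},
  {"tx":0,"ty":0,"tz":0,"wx":0,"wy":0,"wz":0,"grip":1},
  {"tx":0,"ty":0,"tz":0,"wx":0,"wy":0,"wz":0,"grip":1},
  {"tx":0,"ty":0,"tz":0,"wx":0,"wy":0,"wz":0,"grip":1},
  {"tx":0,"ty":0,"tz":0,"wx":0,"wy":0,"wz":0,"grip":1},
])

```text
clock: 7.65
tool_pos: [0.5626, 0.0155, 0.1385]
orientation: [180.0, -0.0, 30.6]
force: [-2.1, 0.0, 6.2]
width: -0.002
finger_force: 3.1
```

Request:
jog_arm([
  {"tx":0,"ty":0.04,"tz":0,"wx":0,"wy":0,"wz":0,"grip":1},
  {"tx":0,"ty":0.04,"tz":0,"wx":0,"wy":0,"wz":0,"grip":1},
  {"tx":0,"ty":0.04,"tz":0,"wx":0,"wy":0,"wz":0,"grip":1},
  {"tx":0,"ty":0.04,"tz":0,"wx":0,"wy":0,"wz":0,"grip":1},
  {"tx":0,"ty":0.04,"tz":0,"wx":0,"wy":0,"wz":0,"grip":1},
  {"tx":0,"ty":0.04,"tz":0,"wx":0,"wy":0,"wz":0,"grip":1},
  {"tx":0,"ty":0.04,"tz":0,"wx":0,"wy":0,"wz":0,"grip":1},
  {"tx":0,"ty":0.04,"tz":0,"wx":0,"wy":0,"wz":0,"grip":1},
  {"tx":0,"ty":0.04,"tz":0,"wx":0,"wy":0,"wz":0,"grip":1},
  {"tx":0,"ty":0.04,"tz":0,"wx":0,"wy":0,"wz":0,"grip":1},
])

```text
clock: 8.48
tool_pos: [0.5664, 0.0091, 0.1385]
orientation: [-179.9, -0.0, 30.6]
force: [-4.1, 1.7, 6.6]
width: -0.002
finger_force: 3.6
```

Request:
jog_arm([
  {"tx":0,"ty":0.05,"tz":0,"wx":0,"wy":0,"wz":0,"grip":1},
  {"tx":0,"ty":0.05,"tz":0,"wx":0,"wy":0,"wz":0,"grip":1},
  {"tx":0,"ty":0.05,"tz":0,"wx":0,"wy":0,"wz":0,"grip":1},
  {"tx":0,"ty":0.05,"tz":0,"wx":0,"wy":0,"wz":0,"grip":1},
  {"tx":0,"ty":0.05,"tz":0,"wx":0,"wy":0,"wz":0,"grip":1},
  {"tx":0,"ty":0.05,"tz":0,"wx":0,"wy":0,"wz":0,"grip":1},
  {"tx":0,"ty":0.05,"tz":0,"wx":0,"wy":0,"wz":0,"grip":1},
  {"tx":0,"ty":0.05,"tz":0,"wx":0,"wy":0,"wz":0,"grip":1},
  {"tx":0,"ty":0.05,"tz":0,"wx":0,"wy":0,"wz":0,"grip":1},
  {"tx":0,"ty":0.05,"tz":0,"wx":0,"wy":0,"wz":0,"grip":1},
])

```text
clock: 9.32
tool_pos: [0.5718, -0.0003, 0.1376]
orientation: [180.0, 0.0, 30.6]
force: [0.0, 0.2, -0.9]
width: -0.002
finger_force: 0.0
```

Request:
jog_arm([
  {"tx":0,"ty":0,"tz":-0.1,"wx":0,"wy":0,"wz":0,"grip":1},
  {"tx":0,"ty":-0.48,"tz":0,"wx":0,"wy":0,"wz":0,"grip":1},
  {"tx":0,"ty":-0.48,"tz":0,"wx":0,"wy":0,"wz":0,"grip":1},
  {"tx":0,"ty":0,"tz":0.02,"wx":0,"wy":0,"wz":0,"grip":1},
  {"tx":0,"ty":0,"tz":0.02,"wx":0,"wy":0,"wz":0,"grip":1},
  {"tx":0,"ty":0,"tz":0.02,"wx":0,"wy":0,"wz":0,"grip":1},
  {"tx":0,"ty":0,"tz":0.02,"wx":0,"wy":0,"wz":0,"grip":1},
  {"tx":0,"ty":0,"tz":0.02,"wx":0,"wy":0,"wz":0,"grip":1},
  {"tx":0,"ty":0.08,"tz":0,"wx":0,"wy":0,"wz":0,"grip":1},
  {"tx":0,"ty":0.1,"tz":0,"wx":0,"wy":0,"wz":0,"grip":1},
])

```text
clock: 10.15
tool_pos: [0.5637, 0.0138, 0.1385]
orientation: [-179.9, -0.0, 30.6]
force: [-3.5, 1.6, 6.5]
width: -0.002
finger_force: 3.2
```

Request:
jog_arm([
  {"tx":0,"ty":0.1,"tz":0,"wx":0,"wy":0,"wz":0,"grip":1},
  {"tx":0,"ty":0.1,"tz":0,"wx":0,"wy":0,"wz":0,"grip":1},
  {"tx":0,"ty":0.1,"tz":0,"wx":0,"wy":0,"wz":0,"grip":1},
  {"tx":0,"ty":0.05,"tz":0,"wx":0,"wy":0,"wz":0,"grip":1},
  {"tx":0,"ty":0.05,"tz":0,"wx":0,"wy":0,"wz":0,"grip":1},
  {"tx":0,"ty":0.03,"tz":0,"wx":0,"wy":0,"wz":0,"grip":1},
  {"tx":0,"ty":0.03,"tz":0,"wx":0,"wy":0,"wz":0,"grip":1},
  {"tx":0,"ty":0.03,"tz":0,"wx":0,"wy":0,"wz":0,"grip":1},
  {"tx":0,"ty":0.03,"tz":0,"wx":0,"wy":0,"wz":0,"grip":1},
  {"tx":0,"ty":0.03,"tz":0,"wx":0,"wy":0,"wz":0,"grip":1},
])

```text
clock: 10.98
tool_pos: [0.5694, 0.004, 0.1383]
orientation: [-180.0, -0.0, 30.6]
force: [-1.4, 1.4, 5.0]
width: 0.001
finger_force: 2.0
```

Request:
jog_arm([
  {"tx":0,"ty":0,"tz":-0.1,"wx":0,"wy":0,"wz":0,"grip":1},
  {"tx":0,"ty":-0.39,"tz":0,"wx":0,"wy":0,"wz":0,"grip":1},
  {"tx":0,"ty":-0.39,"tz":0,"wx":0,"wy":0,"wz":0,"grip":1},
  {"tx":0,"ty":0,"tz":0.02,"wx":0,"wy":0,"wz":0,"grip":1},
  {"tx":0,"ty":0,"tz":0.02,"wx":0,"wy":0,"wz":0,"grip":1},
  {"tx":0,"ty":0,"tz":0.02,"wx":0,"wy":0,"wz":0,"grip":1},
  {"tx":0,"ty":0,"tz":0.02,"wx":0,"wy":0,"wz":0,"grip":1},
  {"tx":0,"ty":0,"tz":0.02,"wx":0,"wy":0,"wz":0,"grip":1},
  {"tx":0,"ty":0.08,"tz":0,"wx":0,"wy":0,"wz":0,"grip":1},
  {"tx":0,"ty":0.1,"tz":0,"wx":0,"wy":0,"wz":0,"grip":1},
])

```text
clock: 11.82
tool_pos: [0.5631, 0.0147, 0.1385]
orientation: [-179.9, -0.0, 30.6]
force: [-3.8, 1.9, 8.0]
width: -0.003
finger_force: 3.6
```

Request:
jog_arm([
  {"tx":0,"ty":0.1,"tz":0,"wx":0,"wy":0,"wz":0,"grip":1},
  {"tx":0,"ty":0.1,"tz":0,"wx":0,"wy":0,"wz":0,"grip":1},
  {"tx":0,"ty":0.1,"tz":0,"wx":0,"wy":0,"wz":0,"grip":1},
  {"tx":0,"ty":0.1,"tz":0,"wx":0,"wy":0,"wz":0,"grip":1},
  {"tx":0,"ty":0.03,"tz":0,"wx":0,"wy":0,"wz":0,"grip":1},
  {"tx":0,"ty":0.03,"tz":0,"wx":0,"wy":0,"wz":0,"grip":1},
  {"tx":0,"ty":0.03,"tz":0,"wx":0,"wy":0,"wz":0,"grip":1},
  {"tx":0,"ty":0.03,"tz":0,"wx":0,"wy":0,"wz":0,"grip":1},
  {"tx":0,"ty":0.03,"tz":0,"wx":0,"wy":0,"wz":0,"grip":1},
  {"tx":0,"ty":0.03,"tz":0,"wx":0,"wy":0,"wz":0,"grip":1},
])

```text
clock: 12.65
tool_pos: [0.5689, 0.0044, 0.1384]
orientation: [-180.0, -0.0, 30.6]
force: [-3.1, 0.8, 5.3]
width: -0.007
finger_force: 2.9
```

Request:
jog_arm([
  {"tx":0,"ty":0,"tz":-0.1,"wx":0,"wy":0,"wz":0,"grip":1},
  {"tx":0,"ty":-0.38,"tz":0,"wx":0,"wy":0,"wz":0,"grip":1},
  {"tx":0,"ty":-0.38,"tz":0,"wx":0,"wy":0,"wz":0,"grip":1},
  {"tx":0,"ty":0,"tz":0.02,"wx":0,"wy":0,"wz":0,"grip":1},
  {"tx":0,"ty":0,"tz":0.02,"wx":0,"wy":0,"wz":0,"grip":1},
  {"tx":0,"ty":0,"tz":0.02,"wx":0,"wy":0,"wz":0,"grip":1},
  {"tx":0,"ty":0,"tz":0.02,"wx":0,"wy":0,"wz":0,"grip":1},
  {"tx":0,"ty":0,"tz":0.02,"wx":0,"wy":0,"wz":0,"grip":1},
  {"tx":0,"ty":0.08,"tz":0,"wx":0,"wy":0,"wz":0,"grip":1},
  {"tx":0,"ty":0.1,"tz":0,"wx":0,"wy":0,"wz":0,"grip":1},
])

```text
clock: 13.48
tool_pos: [0.563, 0.0148, 0.1384]
orientation: [-179.9, -0.0, 30.6]
force: [-3.8, 2.6, 7.6]
width: 0.002
finger_force: 3.9
```

Request:
jog_arm([
  {"tx":0,"ty":0.1,"tz":0,"wx":0,"wy":0,"wz":0,"grip":1},
  {"tx":0,"ty":0.1,"tz":0,"wx":0,"wy":0,"wz":0,"grip":1},
  {"tx":0,"ty":0.1,"tz":0,"wx":0,"wy":0,"wz":0,"grip":1},
  {"tx":0,"ty":0.1,"tz":0,"wx":0,"wy":0,"wz":0,"grip":1},
  {"tx":0,"ty":0.03,"tz":0,"wx":0,"wy":0,"wz":0,"grip":1},
  {"tx":0,"ty":0.03,"tz":0,"wx":0,"wy":0,"wz":0,"grip":1},
  {"tx":0,"ty":0.03,"tz":0,"wx":0,"wy":0,"wz":0,"grip":1},
  {"tx":0,"ty":0.03,"tz":0,"wx":0,"wy":0,"wz":0,"grip":1},
  {"tx":0,"ty":0.03,"tz":0,"wx":0,"wy":0,"wz":0,"grip":1},
  {"tx":0,"ty":0.03,"tz":0,"wx":0,"wy":0,"wz":0,"grip":1},
])

```text
clock: 14.32
tool_pos: [0.5688, 0.0044, 0.1384]
orientation: [-179.9, 0.0, 30.6]
force: [-3.7, 0.9, 7.6]
width: 0.001
finger_force: 3.2
```

Request:
jog_arm([
  {"tx":0,"ty":0,"tz":-0.1,"wx":0,"wy":0,"wz":0,"grip":1},
  {"tx":0,"ty":-0.38,"tz":0,"wx":0,"wy":0,"wz":0,"grip":1},
  {"tx":0,"ty":-0.38,"tz":0,"wx":0,"wy":0,"wz":0,"grip":1},
  {"tx":0,"ty":0,"tz":0.02,"wx":0,"wy":0,"wz":0,"grip":1},
  {"tx":0,"ty":0,"tz":0.02,"wx":0,"wy":0,"wz":0,"grip":1},
  {"tx":0,"ty":0,"tz":0.02,"wx":0,"wy":0,"wz":0,"grip":1},
  {"tx":0,"ty":0,"tz":0.02,"wx":0,"wy":0,"wz":0,"grip":1},
  {"tx":0,"ty":0,"tz":0.02,"wx":0,"wy":0,"wz":0,"grip":1},
  {"tx":0,"ty":0.08,"tz":0,"wx":0,"wy":0,"wz":0,"grip":1},
  {"tx":0,"ty":0.1,"tz":0,"wx":0,"wy":0,"wz":0,"grip":1},
])

```text
clock: 15.15
tool_pos: [0.563, 0.0149, 0.1385]
orientation: [-179.9, -0.0, 30.6]
force: [-4.0, 1.7, 8.7]
width: -0.0
finger_force: 4.1
```

Request:
jog_arm([
  {"tx":0,"ty":0.1,"tz":0,"wx":0,"wy":0,"wz":0,"grip":1},
  {"tx":0,"ty":0.1,"tz":0,"wx":0,"wy":0,"wz":0,"grip":1},
  {"tx":0,"ty":0.1,"tz":0,"wx":0,"wy":0,"wz":0,"grip":1},
  {"tx":0,"ty":0.1,"tz":0,"wx":0,"wy":0,"wz":0,"grip":1},
  {"tx":0,"ty":0.03,"tz":0,"wx":0,"wy":0,"wz":0,"grip":1},
  {"tx":0,"ty":0.03,"tz":0,"wx":0,"wy":0,"wz":0,"grip":1},
  {"tx":0,"ty":0.03,"tz":0,"wx":0,"wy":0,"wz":0,"grip":1},
  {"tx":0,"ty":0.03,"tz":0,"wx":0,"wy":0,"wz":0,"grip":1},
  {"tx":0,"ty":0.03,"tz":0,"wx":0,"wy":0,"wz":0,"grip":1},
  {"tx":0,"ty":0.03,"tz":0,"wx":0,"wy":0,"wz":0,"grip":1},
])

```text
clock: 15.98
tool_pos: [0.5685, 0.0052, 0.1385]
orientation: [-179.8, -0.0, 30.6]
force: [-4.3, 4.2, 8.6]
width: -0.001
finger_force: 4.3
```

Request:
jog_arm([
  {"tx":0,"ty":0,"tz":-0.1,"wx":0,"wy":0,"wz":0,"grip":1},
  {"tx":0,"ty":-0.38,"tz":0,"wx":0,"wy":0,"wz":0,"grip":1},
  {"tx":0,"ty":-0.38,"tz":0,"wx":0,"wy":0,"wz":0,"grip":1},
  {"tx":0,"ty":0,"tz":0.02,"wx":0,"wy":0,"wz":0,"grip":1},
  {"tx":0,"ty":0,"tz":0.02,"wx":0,"wy":0,"wz":0,"grip":1},
  {"tx":0,"ty":0,"tz":0.02,"wx":0,"wy":0,"wz":0,"grip":1},
  {"tx":0,"ty":0,"tz":0.02,"wx":0,"wy":0,"wz":0,"grip":1},
  {"tx":0,"ty":0,"tz":0.02,"wx":0,"wy":0,"wz":0,"grip":1},
  {"tx":0,"ty":0.08,"tz":0,"wx":0,"wy":0,"wz":0,"grip":1},
  {"tx":0,"ty":0.1,"tz":0,"wx":0,"wy":0,"wz":0,"grip":1},
])

```text
clock: 16.82
tool_pos: [0.5625, 0.0155, 0.1383]
orientation: [-179.8, -0.0, 30.6]
force: [-6.3, 4.6, 10.0]
width: -0.002
finger_force: 5.0
```

Request:
jog_arm([
  {"tx":0,"ty":0.1,"tz":0,"wx":0,"wy":0,"wz":0,"grip":1},
  {"tx":0,"ty":0.1,"tz":0,"wx":0,"wy":0,"wz":0,"grip":1},
  {"tx":0,"ty":0.1,"tz":0,"wx":0,"wy":0,"wz":0,"grip":1},
  {"tx":0,"ty":0.1,"tz":0,"wx":0,"wy":0,"wz":0,"grip":1},
  {"tx":0,"ty":0.03,"tz":0,"wx":0,"wy":0,"wz":0,"grip":1},
  {"tx":0,"ty":0.03,"tz":0,"wx":0,"wy":0,"wz":0,"grip":1},
  {"tx":0,"ty":0.03,"tz":0,"wx":0,"wy":0,"wz":0,"grip":1},
  {"tx":0,"ty":0.03,"tz":0,"wx":0,"wy":0,"wz":0,"grip":1},
  {"tx":0,"ty":0.03,"tz":0,"wx":0,"wy":0,"wz":0,"grip":1},
  {"tx":0,"ty":0.03,"tz":0,"wx":0,"wy":0,"wz":0,"grip":1},
])

```text
clock: 17.65
tool_pos: [0.5681, 0.0058, 0.1384]
orientation: [-179.7, -0.0, 30.6]
force: [-6.4, 6.1, 10.6]
width: 0.001
finger_force: 5.2
```

Request:
jog_arm([
  {"tx":0,"ty":0,"tz":-1,"wx":0,"wy":0,"wz":0,"grip":1},
  {"tx":0,"ty":0,"tz":-1,"wx":0,"wy":0,"wz":0,"grip":1},
  {"tx":0,"ty":0,"tz":-1,"wx":0,"wy":0,"wz":0,"grip":1},
  {"tx":-0.3,"ty":-1,"tz":0,"wx":0,"wy":0,"wz":0,"grip":1},
  {"tx":-0.3,"ty":-1,"tz":0,"wx":0,"wy":0,"wz":0,"grip":1},
  {"tx":-0.3,"ty":-1,"tz":0,"wx":0,"wy":0,"wz":0,"grip":1},
  {"tx":-0.3,"ty":-1,"tz":0,"wx":0,"wy":0,"wz":0,"grip":1},
  {"tx":-0.3,"ty":-1,"tz":0,"wx":0,"wy":0,"wz":0,"grip":1},
  {"tx":-0.3,"ty":-1,"tz":0,"wx":0,"wy":0,"wz":0,"grip":1},
  {"tx":-0.3,"ty":-1,"tz":0,"wx":0,"wy":0,"wz":0,"grip":1},
])

```text
clock: 18.48
tool_pos: [0.4612, 0.1038, 0.1978]
orientation: [180.0, -0.0, 30.6]
force: [0.1, 0.4, -0.1]
width: 0.003
finger_force: 0.0
```

Run:
```python
from h import *; from rig import imaging,bot
c=imaging.read_camera("scene"); np.savez("scene1.npz",**c)
P=pts(c); Z=P[...,2]; hsv=cv2.cvtColor(c["pixels"],cv2.COLOR_RGB2HSV)
m=np.zeros((480,640),bool); m[225:290,265:420]=1
w=m&(hsv[...,1]<60)&(Z>.0455+.0155)&(Z<.0455+.0195)
cap=np.array([.593,-.041]); q=P[w][:,:2]; r=np.linalg.norm(q-cap,axis=1)
h=q[(r>.11)&(r<.235)]; vx,vy,a,b=cv2.fitLine(h.astype(np.float32),cv2.DIST_L2,0,1e-4,1e-4).ravel()
if vy<0: vx,vy=-vx,-vy
print(len(h),np.degrees(np.arctan2(vy,vx)),a,b, bot.observe()["tool_pos"])
cr=c["pixels"][190:300,250:430,::-1]; cv2.imwrite("pics/s2.png",cv2.resize(cr,None,fx=4.4,fy=4.4,interpolation=cv2.INTER_CUBIC))
```

```text
492 120.40597 0.5093952 0.109606184 [0.45828872 0.10539917 0.19752772]
```

View pics/s2.png

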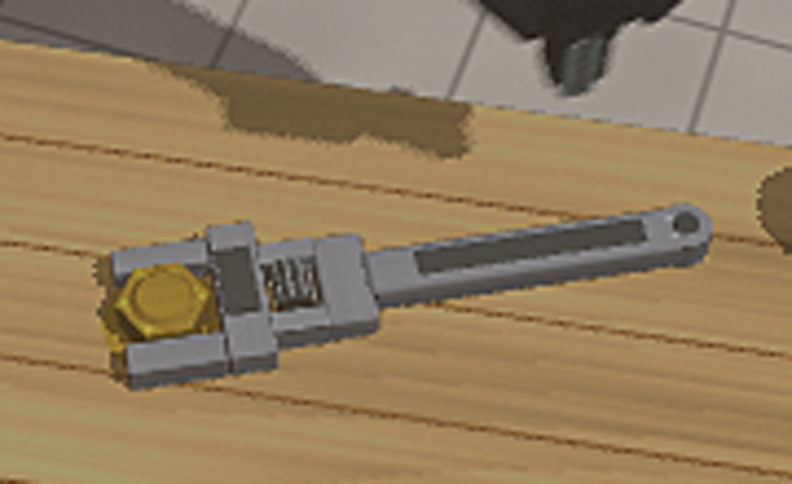

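The picture shows the jaws closed onto the cap (crop (163,295)) and the handle free to swing, with its end at crop (690,230). I'll lower the fingers beside the handle and approach.

Request:
jog_arm([
  {"tx":0,"ty":0,"tz":0.9,"wx":0,"wy":0,"wz":0,"grip":1},
  {"tx":0,"ty":0,"tz":0.9,"wx":0,"wy":0,"wz":0,"grip":1},
  {"tx":0,"ty":0,"tz":0.9,"wx":0,"wy":0,"wz":0,"grip":1},
  {"tx":0,"ty":0,"tz":0.7,"wx":0,"wy":0,"wz":0,"grip":1},
  {"tx":0,"ty":0,"tz":0.2,"wx":0,"wy":0,"wz":0,"grip":1},
  {"tx":0.2,"ty":0,"tz":0,"wx":0,"wy":0,"wz":0,"grip":1},
  {"tx":0.2,"ty":0,"tz":0,"wx":0,"wy":0,"wz":0,"grip":1},
  {"tx":0.2,"ty":0,"tz":0,"wx":0,"wy":0,"wz":0,"grip":1},
  {"tx":0.2,"ty":0,"tz":0,"wx":0,"wy":0,"wz":0,"grip":1},
  {"tx":0,"ty":0,"tz":0,"wx":0,"wy":0,"wz":0,"grip":1},
])

```text
clock: 19.37
tool_pos: [0.4773, 0.1122, 0.1269]
orientation: [180.0, -0.1, 30.6]
force: [-0.7, 0.2, 0.3]
width: 0.0
finger_force: 0.0
```

Request:
jog_arm([
  {"tx":0.05,"ty":0.02,"tz":0,"wx":0,"wy":0,"wz":0,"grip":1},
  {"tx":0.05,"ty":0.02,"tz":0,"wx":0,"wy":0,"wz":0,"grip":1},
  {"tx":0.05,"ty":0.02,"tz":0,"wx":0,"wy":0,"wz":0,"grip":1},
  {"tx":0.05,"ty":0.02,"tz":0,"wx":0,"wy":0,"wz":0,"grip":1},
  {"tx":0.05,"ty":0.02,"tz":0,"wx":0,"wy":0,"wz":0,"grip":1},
  {"tx":0.05,"ty":0.02,"tz":0,"wx":0,"wy":0,"wz":0,"grip":1},
  {"tx":0.05,"ty":0.02,"tz":0,"wx":0,"wy":0,"wz":0,"grip":1},
  {"tx":0.05,"ty":0.02,"tz":0,"wx":0,"wy":0,"wz":0,"grip":1},
  {"tx":0.05,"ty":0.02,"tz":0,"wx":0,"wy":0,"wz":0,"grip":1},
  {"tx":0.05,"ty":0.02,"tz":0,"wx":0,"wy":0,"wz":0,"grip":1},
])

```text
clock: 20.2
tool_pos: [0.4849, 0.1132, 0.1253]
orientation: [-179.9, 0.1, 30.6]
force: [-3.3, 1.5, -1.1]
width: -0.001
finger_force: 1.4
```

Request:
jog_arm([
  {"tx":0.19,"ty":-0.02,"tz":0,"wx":0,"wy":0,"wz":0.25,"grip":1},
  {"tx":0.19,"ty":-0.02,"tz":0,"wx":0,"wy":0,"wz":0.25,"grip":1},
  {"tx":0.19,"ty":-0.02,"tz":0,"wx":0,"wy":0,"wz":0.25,"grip":1},
  {"tx":0.19,"ty":-0.02,"tz":0,"wx":0,"wy":0,"wz":0.25,"grip":1},
  {"tx":0.19,"ty":-0.02,"tz":0,"wx":0,"wy":0,"wz":0.25,"grip":1},
  {"tx":0.19,"ty":-0.02,"tz":0,"wx":0,"wy":0,"wz":0.25,"grip":1},
  {"tx":0.19,"ty":-0.02,"tz":0,"wx":0,"wy":0,"wz":0.25,"grip":1},
  {"tx":0.19,"ty":-0.02,"tz":0,"wx":0,"wy":0,"wz":0.25,"grip":1},
  {"tx":0.19,"ty":-0.02,"tz":0,"wx":0,"wy":0,"wz":0.25,"grip":1},
  {"tx":0.19,"ty":-0.02,"tz":0,"wx":0,"wy":0,"wz":0.25,"grip":1},
])

```text
clock: 21.03
tool_pos: [0.519, 0.133, 0.126]
orientation: [180.0, 0.0, 19.0]
force: [-3.9, -4.6, 0.6]
width: -0.002
finger_force: 1.9
```

Request:
jog_arm([
  {"tx":0.15,"ty":-0.015,"tz":0,"wx":0,"wy":0,"wz":0.2,"grip":1},
  {"tx":0.15,"ty":-0.015,"tz":0,"wx":0,"wy":0,"wz":0.2,"grip":1},
  {"tx":0.15,"ty":-0.015,"tz":0,"wx":0,"wy":0,"wz":0.2,"grip":1},
  {"tx":0.15,"ty":-0.015,"tz":0,"wx":0,"wy":0,"wz":0.2,"grip":1},
  {"tx":0.15,"ty":-0.015,"tz":0,"wx":0,"wy":0,"wz":0.2,"grip":1},
  {"tx":0.15,"ty":-0.015,"tz":0,"wx":0,"wy":0,"wz":0.2,"grip":1},
  {"tx":0.15,"ty":-0.015,"tz":0,"wx":0,"wy":0,"wz":0.2,"grip":1},
  {"tx":0.15,"ty":-0.015,"tz":0,"wx":0,"wy":0,"wz":0.2,"grip":1},
  {"tx":0.15,"ty":-0.015,"tz":0,"wx":0,"wy":0,"wz":0.2,"grip":1},
  {"tx":0.15,"ty":-0.015,"tz":0,"wx":0,"wy":0,"wz":0.2,"grip":1},
])

```text
clock: 21.87
tool_pos: [0.5524, 0.1212, 0.1258]
orientation: [-178.8, 0.1, 11.9]
force: [-3.1, 2.4, -0.9]
width: -0.001
finger_force: 1.7
```

Request:
jog_arm([
  {"tx":0.15,"ty":-0.015,"tz":0,"wx":0,"wy":0,"wz":0.2,"grip":1},
  {"tx":0.15,"ty":-0.015,"tz":0,"wx":0,"wy":0,"wz":0.2,"grip":1},
  {"tx":0.15,"ty":-0.015,"tz":0,"wx":0,"wy":0,"wz":0.2,"grip":1},
  {"tx":0.15,"ty":-0.015,"tz":0,"wx":0,"wy":0,"wz":0.2,"grip":1},
  {"tx":0.15,"ty":-0.015,"tz":0,"wx":0,"wy":0,"wz":0.2,"grip":1},
  {"tx":0.15,"ty":-0.015,"tz":0,"wx":0,"wy":0,"wz":0.2,"grip":1},
  {"tx":0.15,"ty":-0.015,"tz":0,"wx":0,"wy":0,"wz":0.2,"grip":1},
  {"tx":0.15,"ty":-0.015,"tz":0,"wx":0,"wy":0,"wz":0.2,"grip":1},
  {"tx":0.15,"ty":-0.015,"tz":0,"wx":0,"wy":0,"wz":0.2,"grip":1},
  {"tx":0.15,"ty":-0.015,"tz":0,"wx":0,"wy":0,"wz":0.2,"grip":1},
])

```text
clock: 22.7
tool_pos: [0.5886, 0.0843, 0.1257]
orientation: [-176.7, 0.4, 6.8]
force: [-3.7, 3.6, -1.2]
width: -0.0
finger_force: 2.3
```

Run:
```python
from h import *; from rig import imaging,bot
s=bot.observe(); print({k:np.round(v,3) for k,v in s.items()})
c=imaging.read_camera("scene")
cr=c["pixels"][130:330,200:460,::-1]; cv2.imwrite("pics/s3.png",cv2.resize(cr,None,fx=3,fy=3,interpolation=cv2.INTER_CUBIC))
```

```text
{'clock': np.float64(22.7), 'joint_positions': array([  6.714,  24.92 , -17.302,  48.187,   3.312, 179.944]), 'qvel': array([-5.857,  3.62 ,  5.688,  2.603,  2.698, -0.043]), 'tau': array([-2.2320e+00, -5.8256e+01,  3.1736e+01, -1.6730e+00, -1.3040e+00,
        2.8000e-02]), 'tool_pos': array([0.589, 0.084, 0.126]), 'orientation': array([-176.688,    0.405,    6.771]), 'force': array([-3.738,  3.574, -1.224]), 'torque': array([0.85 , 0.924, 0.081]), 'finger_force': np.float64(2.329), 'width': np.float64(-0.0)}
```

View pics/s3.png

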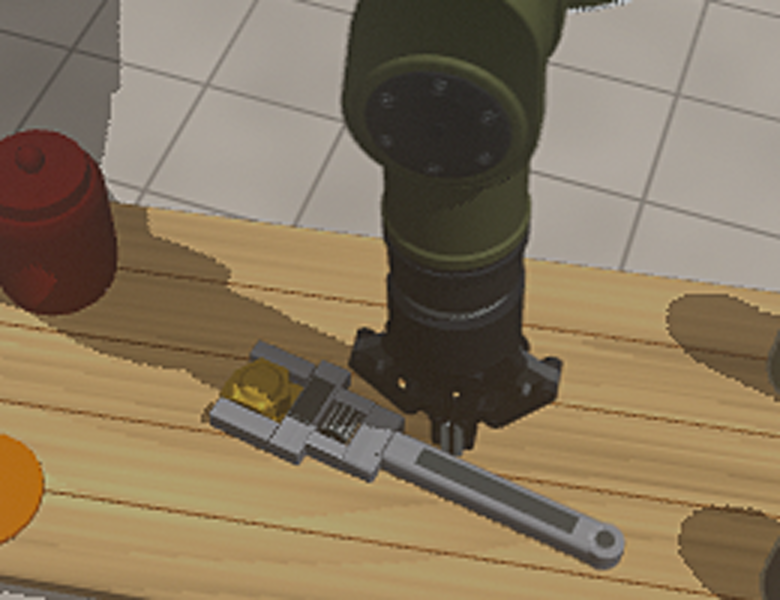

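The wrist joint reached its range end (j6 = 180°), so the tool drifted and slid along the handle. The wrench is still fitted and has swung well round. I'll back off, turn the hand the other way and push again at the grip point.

Request:
jog_arm([
  {"tx":-1,"ty":0,"tz":0,"wx":0,"wy":0,"wz":-0.3,"grip":1},
  {"tx":-1,"ty":0,"tz":0,"wx":0,"wy":0,"wz":-0.3,"grip":1},
  {"tx":0,"ty":0,"tz":-1,"wx":0,"wy":0,"wz":-1,"grip":1},
  {"tx":0,"ty":0,"tz":-1,"wx":0,"wy":0,"wz":-1,"grip":1},
  {"tx":0,"ty":0,"tz":-1,"wx":0,"wy":0,"wz":-1,"grip":1},
  {"tx":0,"ty":0,"tz":0,"wx":0,"wy":0,"wz":-1,"grip":1},
  {"tx":0,"ty":0,"tz":0,"wx":0,"wy":0,"wz":-1,"grip":1},
  {"tx":0,"ty":0,"tz":0,"wx":0,"wy":0,"wz":-1,"grip":1},
  {"tx":0,"ty":0,"tz":0,"wx":0,"wy":0,"wz":-1,"grip":1},
  {"tx":0,"ty":0,"tz":0,"wx":0,"wy":0,"wz":-1,"grip":1},
])

```text
clock: 23.58
tool_pos: [0.5514, 0.075, 0.187]
orientation: [-177.5, -1.9, 46.4]
force: [-1.0, -0.0, 0.9]
width: 0.0
finger_force: 0.0
```

Request:
jog_arm([
  {"tx":0,"ty":0,"tz":0,"wx":0,"wy":0,"wz":-1,"grip":1},
  {"tx":0,"ty":0,"tz":0,"wx":0,"wy":0,"wz":-1,"grip":1},
  {"tx":0,"ty":0,"tz":0,"wx":0,"wy":0,"wz":-1,"grip":1},
  {"tx":0,"ty":0,"tz":0,"wx":0,"wy":0,"wz":-1,"grip":1},
  {"tx":0,"ty":0,"tz":0,"wx":0,"wy":0,"wz":-1,"grip":1},
  {"tx":0,"ty":0,"tz":0,"wx":0,"wy":0,"wz":-1,"grip":1},
  {"tx":0,"ty":0,"tz":0,"wx":0,"wy":0,"wz":-1,"grip":1},
  {"tx":0,"ty":0,"tz":0,"wx":0,"wy":0,"wz":-1,"grip":1},
  {"tx":0,"ty":0,"tz":0,"wx":0,"wy":0,"wz":0,"grip":1},
  {"tx":0,"ty":0,"tz":0,"wx":0,"wy":0,"wz":0,"grip":1},
])

```text
clock: 24.42
tool_pos: [0.5508, 0.0753, 0.1866]
orientation: [-179.0, -3.0, 82.7]
force: [-0.2, 0.7, -0.4]
width: 0.0
finger_force: 0.0
```

Run:
```python
from h import *; from rig import imaging,bot
s=bot.observe(); print(s["tool_pos"],s["orientation"],s["joint_positions"].round(1))
c=imaging.read_camera("scene"); np.savez("scene2.npz",**c)
P=pts(c); Z=P[...,2]; hsv=cv2.cvtColor(c["pixels"],cv2.COLOR_RGB2HSV)
m=np.zeros((480,640),bool); m[225:340,265:420]=1
w=m&(hsv[...,1]<60)&(Z>.0455+.0155)&(Z<.0455+.0195)
cap=np.array([.5965,-.0384]); q=P[w][:,:2]; r=np.linalg.norm(q-cap,axis=1)
h=q[(r>.11)&(r<.235)]; vx,vy,a,b=cv2.fitLine(h.astype(np.float32),cv2.DIST_L2,0,1e-4,1e-4).ravel()
if vy<0: vx,vy=-vx,-vy
print(len(h),np.degrees(np.arctan2(vy,vx)),a,b)
d=np.array([vx,vy]);n=np.array([-vy,vx])
# intersection with earlier line = cap axis
d0=np.array([np.cos(np.radians(120.41)),np.sin(np.radians(120.41))]);p0=np.array([.5094,.1096])
t=np.linalg.solve(np.c_[d0,-d],np.array([a,b])-p0); C=p0+t[0]*d0; print("cap",C,"grip",C+.19*d)
```

```text
[0.55081001 0.07531082 0.18663111] [-179.00261156   -3.0215893    82.70059601] [  6.3  17.7 -19.   53.5   3.2 103.6]
605 80.99496 0.62196106 0.13323674
cap [ 0.59508091 -0.0363812 ] grip [0.62481998 0.15127697]
```

Request:
jog_arm([
  {"tx":0,"ty":0,"tz":0,"wx":-0.22,"wy":-0.66,"wz":0,"grip":1},
  {"tx":0.85,"ty":0.22,"tz":0,"wx":0,"wy":0,"wz":0,"grip":1},
  {"tx":0.85,"ty":0.22,"tz":0,"wx":0,"wy":0,"wz":0,"grip":1},
  {"tx":0.85,"ty":0.22,"tz":0,"wx":0,"wy":0,"wz":0,"grip":1},
  {"tx":0.85,"ty":0.22,"tz":0,"wx":0,"wy":0,"wz":0,"grip":1},
  {"tx":0.85,"ty":0.22,"tz":0,"wx":0,"wy":0,"wz":0,"grip":1},
  {"tx":0,"ty":0,"tz":0.8,"wx":0,"wy":0,"wz":0,"grip":1},
  {"tx":0,"ty":0,"tz":0.8,"wx":0,"wy":0,"wz":0,"grip":1},
  {"tx":0,"ty":0,"tz":0.6,"wx":0,"wy":0,"wz":0,"grip":1},
  {"tx":0,"ty":0,"tz":0,"wx":0,"wy":0,"wz":0,"grip":1},
])

```text
clock: 25.3
tool_pos: [0.5804, 0.157, 0.1393]
orientation: [-179.7, 0.1, 82.8]
force: [-0.5, -0.4, -0.7]
width: 0.0
finger_force: 0.0
```

Request:
jog_arm([
  {"tx":0,"ty":0,"tz":0.4,"wx":0,"wy":0,"wz":0,"grip":1},
  {"tx":0,"ty":0,"tz":0.3,"wx":0,"wy":0,"wz":0,"grip":1},
  {"tx":0,"ty":0.2,"tz":0,"wx":0,"wy":0,"wz":0,"grip":1},
  {"tx":0,"ty":0.2,"tz":0,"wx":0,"wy":0,"wz":0,"grip":1},
  {"tx":0,"ty":0.2,"tz":0,"wx":0,"wy":0,"wz":0,"grip":1},
  {"tx":0,"ty":0.05,"tz":0,"wx":0,"wy":0,"wz":0,"grip":1},
  {"tx":0,"ty":0.05,"tz":0,"wx":0,"wy":0,"wz":0,"grip":1},
  {"tx":0,"ty":0.05,"tz":0,"wx":0,"wy":0,"wz":0,"grip":1},
  {"tx":0,"ty":0,"tz":0,"wx":0,"wy":0,"wz":0,"grip":1},
  {"tx":0,"ty":0,"tz":0,"wx":0,"wy":0,"wz":0,"grip":1},
])

```text
clock: 26.13
tool_pos: [0.5967, 0.1557, 0.128]
orientation: [-179.9, -0.0, 82.9]
force: [0.1, 0.5, -0.3]
width: 0.001
finger_force: 0.0
```

Request:
jog_arm([
  {"tx":0,"ty":0.02,"tz":0,"wx":0,"wy":0,"wz":0,"grip":1},
  {"tx":0,"ty":0.02,"tz":0,"wx":0,"wy":0,"wz":0,"grip":1},
  {"tx":0,"ty":0.02,"tz":0,"wx":0,"wy":0,"wz":0,"grip":1},
  {"tx":0,"ty":0.02,"tz":0,"wx":0,"wy":0,"wz":0,"grip":1},
  {"tx":0,"ty":0.02,"tz":0,"wx":0,"wy":0,"wz":0,"grip":1},
  {"tx":0,"ty":0.02,"tz":0,"wx":0,"wy":0,"wz":0,"grip":1},
  {"tx":0,"ty":0,"tz":0,"wx":0,"wy":0,"wz":0,"grip":1},
  {"tx":0,"ty":0,"tz":0,"wx":0,"wy":0,"wz":0,"grip":1},
  {"tx":0,"ty":0,"tz":0,"wx":0,"wy":0,"wz":0,"grip":1},
  {"tx":0,"ty":0,"tz":0,"wx":0,"wy":0,"wz":0,"grip":1},
])

```text
clock: 26.97
tool_pos: [0.5991, 0.1554, 0.128]
orientation: [-179.9, -0.0, 82.9]
force: [0.9, -0.2, 0.3]
width: 0.003
finger_force: 0.0
```

Request:
jog_arm([
  {"tx":0,"ty":0.02,"tz":0.02,"wx":0,"wy":0,"wz":0,"grip":1},
  {"tx":0,"ty":0.02,"tz":0.02,"wx":0,"wy":0,"wz":0,"grip":1},
  {"tx":0,"ty":0.02,"tz":0.02,"wx":0,"wy":0,"wz":0,"grip":1},
  {"tx":0,"ty":0.02,"tz":0.02,"wx":0,"wy":0,"wz":0,"grip":1},
  {"tx":0,"ty":0.02,"tz":0.02,"wx":0,"wy":0,"wz":0,"grip":1},
  {"tx":0,"ty":0.02,"tz":0,"wx":0,"wy":0,"wz":0,"grip":1},
  {"tx":0,"ty":0.02,"tz":0,"wx":0,"wy":0,"wz":0,"grip":1},
  {"tx":0,"ty":0.02,"tz":0,"wx":0,"wy":0,"wz":0,"grip":1},
  {"tx":0,"ty":0,"tz":0,"wx":0,"wy":0,"wz":0,"grip":1},
  {"tx":0,"ty":0,"tz":0,"wx":0,"wy":0,"wz":0,"grip":1},
])

```text
clock: 27.8
tool_pos: [0.6002, 0.1552, 0.1271]
orientation: [-179.7, -0.1, 82.9]
force: [-11.1, -0.7, 16.2]
width: 0.001
finger_force: 8.1
```

Request:
jog_arm([
  {"tx":0,"ty":0.02,"tz":0,"wx":0,"wy":0,"wz":0,"grip":1},
  {"tx":0,"ty":0.02,"tz":0,"wx":0,"wy":0,"wz":0,"grip":1},
  {"tx":0,"ty":0.02,"tz":0,"wx":0,"wy":0,"wz":0,"grip":1},
  {"tx":0,"ty":0.02,"tz":0,"wx":0,"wy":0,"wz":0,"grip":1},
  {"tx":0,"ty":0.02,"tz":0,"wx":0,"wy":0,"wz":0,"grip":1},
  {"tx":0,"ty":0,"tz":0,"wx":0,"wy":0,"wz":0,"grip":1},
  {"tx":0,"ty":0,"tz":0,"wx":0,"wy":0,"wz":0,"grip":1},
  {"tx":0,"ty":0,"tz":0,"wx":0,"wy":0,"wz":0,"grip":1},
  {"tx":0,"ty":0,"tz":0,"wx":0,"wy":0,"wz":0,"grip":1},
  {"tx":0,"ty":0,"tz":0,"wx":0,"wy":0,"wz":0,"grip":1},
])

```text
clock: 28.63
tool_pos: [0.6006, 0.1552, 0.1271]
orientation: [-179.5, -0.1, 82.9]
force: [-15.8, 0.6, 19.8]
width: -0.002
finger_force: 11.4
```

Request:
jog_arm([
  {"tx":0,"ty":-0.1,"tz":0,"wx":0,"wy":0,"wz":0,"grip":1},
  {"tx":0,"ty":-0.2,"tz":0,"wx":0,"wy":0,"wz":0,"grip":1},
  {"tx":0,"ty":-0.5,"tz":0,"wx":0,"wy":0,"wz":0,"grip":1},
  {"tx":0,"ty":-0.7,"tz":0,"wx":0,"wy":0,"wz":0,"grip":1},
  {"tx":0,"ty":0,"tz":-1,"wx":0,"wy":0,"wz":0,"grip":1},
  {"tx":0,"ty":-0.8,"tz":-1,"wx":0,"wy":0,"wz":0,"grip":1},
  {"tx":0,"ty":-0.8,"tz":-1,"wx":0,"wy":0,"wz":0,"grip":1},
  {"tx":0,"ty":0,"tz":0,"wx":0,"wy":0,"wz":0,"grip":1},
  {"tx":0,"ty":0,"tz":0,"wx":0,"wy":0,"wz":0,"grip":1},
  {"tx":0,"ty":0,"tz":0,"wx":0,"wy":0,"wz":0,"grip":1},
])

```text
clock: 29.47
tool_pos: [0.5428, 0.1623, 0.1856]
orientation: [-179.9, -0.0, 82.9]
force: [-1.1, -1.0, -0.4]
width: -0.002
finger_force: 0.0
```

Run:
```python
from h import *; from rig import imaging,bot
s=bot.observe(); print(s["tool_pos"],s["orientation"],s["joint_positions"].round(1))
c=imaging.read_camera("scene"); np.savez("scene3.npz",**c)
def line(f):
    c=dict(np.load(f));P=pts(c); Z=P[...,2]; hsv=cv2.cvtColor(c["pixels"],cv2.COLOR_RGB2HSV)
    m=np.zeros((480,640),bool); m[225:340,265:420]=1
    w=m&(hsv[...,1]<60)&(Z>.0455+.0155)&(Z<.0455+.0195)
    cap=np.array([.595,-.0365]); q=P[w][:,:2]; r=np.linalg.norm(q-cap,axis=1)
    h=q[(r>.11)&(r<.235)]; vx,vy,a,b=cv2.fitLine(h.astype(np.float32),cv2.DIST_L2,0,1e-4,1e-4).ravel()
    if vy<0: vx,vy=-vx,-vy
    print(f,len(h),np.degrees(np.arctan2(vy,vx)),a,b)
line("scene2.npz");line("scene3.npz")
im=[cv2.resize(dict(np.load(f))["pixels"][235:325,260:420,::-1],None,fx=4.8,fy=3.3*4.8/4.8,interpolation=cv2.INTER_CUBIC) for f in("scene2.npz","scene3.npz")]
cv2.imwrite("pics/cmp.png",np.vstack(im))
```

```text
[0.54279244 0.16233579 0.18559091] [-1.79878085e+02 -2.69333737e-02  8.28986002e+01] [ 1.660e+01  1.870e+01 -1.770e+01  5.370e+01  1.000e-01  1.137e+02]
scene2.npz 601 81.13016 0.6222874 0.13487643
scene3.npz 627 81.22553 0.6221735 0.13479349
```

View pics/cmp.png

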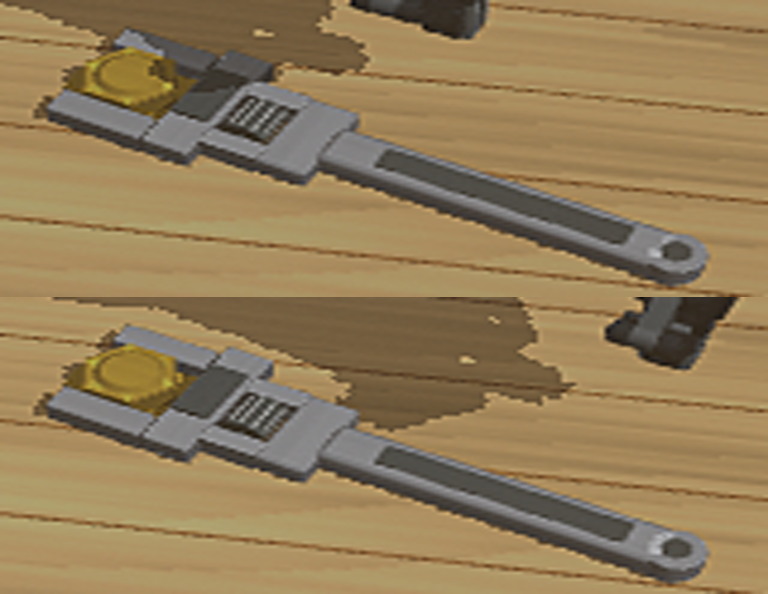

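The handle has not moved (81.1° to 81.2°) and the jaws are still on the cap, so it is probably seated. That push used the fingers' sloped backs, so I'll turn the hand and confirm with the flat side.

Request:
jog_arm([
  {"tx":0,"ty":0,"tz":0,"wx":0,"wy":0,"wz":-1,"grip":1},
  {"tx":0,"ty":0,"tz":0,"wx":0,"wy":0,"wz":-1,"grip":1},
  {"tx":0,"ty":0,"tz":0,"wx":0,"wy":0,"wz":-1,"grip":1},
  {"tx":0,"ty":0,"tz":0,"wx":0,"wy":0,"wz":-1,"grip":1},
  {"tx":0,"ty":0,"tz":0,"wx":0,"wy":0,"wz":-1,"grip":1},
  {"tx":0,"ty":0,"tz":0,"wx":0,"wy":0,"wz":-1,"grip":1},
  {"tx":0,"ty":0,"tz":0,"wx":0,"wy":0,"wz":-1,"grip":1},
  {"tx":0,"ty":0,"tz":0,"wx":0,"wy":0,"wz":-1,"grip":1},
  {"tx":0,"ty":0,"tz":0,"wx":0,"wy":0,"wz":-1,"grip":1},
  {"tx":0,"ty":0,"tz":0,"wx":0,"wy":0,"wz":-1,"grip":1},
])

```text
clock: 30.35
tool_pos: [0.5428, 0.162, 0.1845]
orientation: [-179.8, -0.2, 128.9]
force: [-0.6, -0.3, 0.5]
width: -0.0
finger_force: 0.0
```

Request:
jog_arm([
  {"tx":0,"ty":0,"tz":0,"wx":0,"wy":0,"wz":-1,"grip":1},
  {"tx":0,"ty":0,"tz":0,"wx":0,"wy":0,"wz":-1,"grip":1},
  {"tx":0,"ty":0,"tz":0,"wx":0,"wy":0,"wz":-1,"grip":1},
  {"tx":0,"ty":0,"tz":0,"wx":0,"wy":0,"wz":-1,"grip":1},
  {"tx":0,"ty":0,"tz":0,"wx":0,"wy":0,"wz":-1,"grip":1},
  {"tx":0,"ty":0,"tz":0,"wx":0,"wy":0,"wz":-1,"grip":1},
  {"tx":0,"ty":0,"tz":0,"wx":0,"wy":0,"wz":-1,"grip":1},
  {"tx":0,"ty":0,"tz":0,"wx":0,"wy":0,"wz":-1,"grip":1},
  {"tx":0,"ty":0,"tz":0,"wx":0,"wy":0,"wz":-1,"grip":1},
  {"tx":0,"ty":0,"tz":0,"wx":0,"wy":0,"wz":0,"grip":1},
])

```text
clock: 31.18
tool_pos: [0.5427, 0.1621, 0.1846]
orientation: [-180.0, -0.2, 170.1]
force: [-0.3, 0.3, 0.5]
width: -0.002
finger_force: 0.0
```

Request:
jog_arm([
  {"tx":-0.5,"ty":0,"tz":0.8,"wx":0,"wy":0,"wz":0,"grip":1},
  {"tx":-0.5,"ty":0,"tz":0.8,"wx":0,"wy":0,"wz":0,"grip":1},
  {"tx":-0.3,"ty":0,"tz":0.8,"wx":0,"wy":0,"wz":0,"grip":1},
  {"tx":0,"ty":0,"tz":0.4,"wx":0,"wy":0,"wz":0,"grip":1},
  {"tx":0,"ty":0,"tz":0.2,"wx":0,"wy":0,"wz":0,"grip":1},
  {"tx":-0.3,"ty":0,"tz":0,"wx":0,"wy":0,"wz":0,"grip":1},
  {"tx":-0.3,"ty":0,"tz":0,"wx":0,"wy":0,"wz":0,"grip":1},
  {"tx":-0.3,"ty":0,"tz":0,"wx":0,"wy":0,"wz":0,"grip":1},
  {"tx":0,"ty":0,"tz":0,"wx":0,"wy":0,"wz":0,"grip":1},
  {"tx":0,"ty":0,"tz":0,"wx":0,"wy":0,"wz":0,"grip":1},
])

```text
clock: 32.02
tool_pos: [0.5869, 0.1548, 0.1268]
orientation: [179.9, -0.1, 170.0]
force: [0.8, 0.2, 0.4]
width: 0.0
finger_force: 0.0
```

Request:
jog_arm([
  {"tx":-0.15,"ty":0,"tz":0,"wx":0,"wy":0,"wz":0,"grip":1},
  {"tx":-0.15,"ty":0,"tz":0,"wx":0,"wy":0,"wz":0,"grip":1},
  {"tx":-0.15,"ty":0,"tz":0,"wx":0,"wy":0,"wz":0,"grip":1},
  {"tx":-0.1,"ty":0,"tz":0,"wx":0,"wy":0,"wz":0,"grip":1},
  {"tx":-0.02,"ty":0,"tz":0,"wx":0,"wy":0,"wz":0,"grip":1},
  {"tx":-0.02,"ty":0,"tz":0,"wx":0,"wy":0,"wz":0,"grip":1},
  {"tx":-0.02,"ty":0,"tz":0,"wx":0,"wy":0,"wz":0,"grip":1},
  {"tx":-0.02,"ty":0,"tz":0,"wx":0,"wy":0,"wz":0,"grip":1},
  {"tx":0,"ty":0,"tz":0,"wx":0,"wy":0,"wz":0,"grip":1},
  {"tx":0,"ty":0,"tz":0,"wx":0,"wy":0,"wz":0,"grip":1},
])

```text
clock: 32.85
tool_pos: [0.5983, 0.1526, 0.1259]
orientation: [180.0, -0.1, 170.0]
force: [-0.5, 0.3, -0.5]
width: -0.002
finger_force: 0.0
```

Request:
jog_arm([
  {"tx":-0.02,"ty":0,"tz":0,"wx":0,"wy":0,"wz":0,"grip":1},
  {"tx":-0.02,"ty":0,"tz":0,"wx":0,"wy":0,"wz":0,"grip":1},
  {"tx":-0.02,"ty":0,"tz":0,"wx":0,"wy":0,"wz":0,"grip":1},
  {"tx":-0.02,"ty":0,"tz":0,"wx":0,"wy":0,"wz":0,"grip":1},
  {"tx":0,"ty":0,"tz":0,"wx":0,"wy":0,"wz":0,"grip":1},
  {"tx":0,"ty":0,"tz":0,"wx":0,"wy":0,"wz":0,"grip":1},
  {"tx":0,"ty":0,"tz":0,"wx":0,"wy":0,"wz":0,"grip":1},
  {"tx":0,"ty":0,"tz":0,"wx":0,"wy":0,"wz":0,"grip":1},
  {"tx":0,"ty":0,"tz":0,"wx":0,"wy":0,"wz":0,"grip":1},
  {"tx":0,"ty":0,"tz":0,"wx":0,"wy":0,"wz":0,"grip":1},
])

```text
clock: 33.68
tool_pos: [0.5999, 0.1523, 0.1259]
orientation: [180.0, -0.1, 170.0]
force: [0.0, -1.5, 0.5]
width: -0.002
finger_force: 0.3
```

Request:
jog_arm([
  {"tx":-0.01,"ty":0,"tz":0,"wx":0,"wy":0,"wz":0,"grip":1},
  {"tx":-0.01,"ty":0,"tz":0,"wx":0,"wy":0,"wz":0,"grip":1},
  {"tx":-0.01,"ty":0,"tz":0,"wx":0,"wy":0,"wz":0,"grip":1},
  {"tx":-0.01,"ty":0,"tz":0,"wx":0,"wy":0,"wz":0,"grip":1},
  {"tx":-0.01,"ty":0,"tz":0,"wx":0,"wy":0,"wz":0,"grip":1},
  {"tx":0,"ty":0,"tz":0,"wx":0,"wy":0,"wz":0,"grip":1},
  {"tx":0,"ty":0,"tz":0,"wx":0,"wy":0,"wz":0,"grip":1},
  {"tx":0,"ty":0,"tz":0,"wx":0,"wy":0,"wz":0,"grip":1},
  {"tx":0,"ty":0,"tz":0,"wx":0,"wy":0,"wz":0,"grip":1},
  {"tx":0,"ty":0,"tz":0,"wx":0,"wy":0,"wz":0,"grip":1},
])

```text
clock: 34.52
tool_pos: [0.6002, 0.1523, 0.1259]
orientation: [180.0, -0.2, 170.0]
force: [-5.3, 1.1, 3.2]
width: 0.0
finger_force: 2.6
```

Request:
jog_arm([
  {"tx":-0.01,"ty":0,"tz":0,"wx":0,"wy":0,"wz":0,"grip":1},
  {"tx":-0.01,"ty":0,"tz":0,"wx":0,"wy":0,"wz":0,"grip":1},
  {"tx":0,"ty":0,"tz":0,"wx":0,"wy":0,"wz":0,"grip":1},
  {"tx":0,"ty":0,"tz":0,"wx":0,"wy":0,"wz":0,"grip":1},
  {"tx":0,"ty":0,"tz":0,"wx":0,"wy":0,"wz":0,"grip":1},
  {"tx":0,"ty":0,"tz":0,"wx":0,"wy":0,"wz":0,"grip":1},
  {"tx":0,"ty":0,"tz":0,"wx":0,"wy":0,"wz":0,"grip":1},
  {"tx":0,"ty":0,"tz":0,"wx":0,"wy":0,"wz":0,"grip":1},
  {"tx":0,"ty":0,"tz":0,"wx":0,"wy":0,"wz":0,"grip":1},
  {"tx":0,"ty":0,"tz":0,"wx":0,"wy":0,"wz":0,"grip":1},
])

```text
clock: 35.35
tool_pos: [0.6014, 0.1521, 0.1259]
orientation: [180.0, -0.1, 170.0]
force: [-3.4, 1.8, 1.1]
width: -0.002
finger_force: 2.0
```

Request:
jog_arm([
  {"tx":-0.01,"ty":0,"tz":0,"wx":0,"wy":0,"wz":0,"grip":1},
  {"tx":-0.01,"ty":0,"tz":0,"wx":0,"wy":0,"wz":0,"grip":1},
  {"tx":-0.01,"ty":0,"tz":0,"wx":0,"wy":0,"wz":0,"grip":1},
  {"tx":-0.01,"ty":0,"tz":0,"wx":0,"wy":0,"wz":0,"grip":1},
  {"tx":0,"ty":0,"tz":0,"wx":0,"wy":0,"wz":0,"grip":1},
  {"tx":0,"ty":0,"tz":0,"wx":0,"wy":0,"wz":0,"grip":1},
  {"tx":0,"ty":0,"tz":0,"wx":0,"wy":0,"wz":0,"grip":1},
  {"tx":0,"ty":0,"tz":0,"wx":0,"wy":0,"wz":0,"grip":1},
  {"tx":0,"ty":0,"tz":0,"wx":0,"wy":0,"wz":0,"grip":1},
  {"tx":0,"ty":0,"tz":0,"wx":0,"wy":0,"wz":0,"grip":1},
])

```text
clock: 36.18
tool_pos: [0.6023, 0.152, 0.1259]
orientation: [180.0, -0.1, 170.0]
force: [-2.7, 2.1, -0.7]
width: -0.001
finger_force: 1.3
```

Request:
jog_arm([
  {"tx":-0.01,"ty":0,"tz":0,"wx":0,"wy":0,"wz":0,"grip":1},
  {"tx":-0.01,"ty":0,"tz":0,"wx":0,"wy":0,"wz":0,"grip":1},
  {"tx":-0.01,"ty":0,"tz":0,"wx":0,"wy":0,"wz":0,"grip":1},
  {"tx":-0.01,"ty":0,"tz":0,"wx":0,"wy":0,"wz":0,"grip":1},
  {"tx":-0.01,"ty":0,"tz":0,"wx":0,"wy":0,"wz":0,"grip":1},
  {"tx":0,"ty":0,"tz":0,"wx":0,"wy":0,"wz":0,"grip":1},
  {"tx":0,"ty":0,"tz":0,"wx":0,"wy":0,"wz":0,"grip":1},
  {"tx":0,"ty":0,"tz":0,"wx":0,"wy":0,"wz":0,"grip":1},
  {"tx":0,"ty":0,"tz":0,"wx":0,"wy":0,"wz":0,"grip":1},
  {"tx":0,"ty":0,"tz":0,"wx":0,"wy":0,"wz":0,"grip":1},
])

```text
clock: 37.02
tool_pos: [0.6032, 0.1517, 0.1259]
orientation: [180.0, -0.1, 170.0]
force: [-2.1, 2.2, -0.2]
width: -0.0
finger_force: 1.4
```

Request:
jog_arm([
  {"tx":-0.01,"ty":0,"tz":0,"wx":0,"wy":0,"wz":0,"grip":1},
  {"tx":-0.01,"ty":0,"tz":0,"wx":0,"wy":0,"wz":0,"grip":1},
  {"tx":-0.01,"ty":0,"tz":0,"wx":0,"wy":0,"wz":0,"grip":1},
  {"tx":-0.01,"ty":0,"tz":0,"wx":0,"wy":0,"wz":0,"grip":1},
  {"tx":-0.01,"ty":0,"tz":0,"wx":0,"wy":0,"wz":0,"grip":1},
  {"tx":-0.01,"ty":0,"tz":0,"wx":0,"wy":0,"wz":0,"grip":1},
  {"tx":0,"ty":0,"tz":0,"wx":0,"wy":0,"wz":0,"grip":1},
  {"tx":0,"ty":0,"tz":0,"wx":0,"wy":0,"wz":0,"grip":1},
  {"tx":0,"ty":0,"tz":0,"wx":0,"wy":0,"wz":0,"grip":1},
  {"tx":0,"ty":0,"tz":0,"wx":0,"wy":0,"wz":0,"grip":1},
])

```text
clock: 37.85
tool_pos: [0.6041, 0.1516, 0.1259]
orientation: [180.0, -0.2, 170.0]
force: [-4.0, 2.7, 0.9]
width: 0.001
finger_force: 2.3
```

Request:
jog_arm([
  {"tx":-0.01,"ty":0,"tz":0,"wx":0,"wy":0,"wz":0,"grip":1},
  {"tx":-0.01,"ty":0,"tz":0,"wx":0,"wy":0,"wz":0,"grip":1},
  {"tx":-0.01,"ty":0,"tz":0,"wx":0,"wy":0,"wz":0,"grip":1},
  {"tx":0,"ty":0,"tz":0,"wx":0,"wy":0,"wz":0,"grip":1},
  {"tx":0,"ty":0,"tz":0,"wx":0,"wy":0,"wz":0,"grip":1},
  {"tx":0,"ty":0,"tz":0,"wx":0,"wy":0,"wz":0,"grip":1},
  {"tx":0,"ty":0,"tz":0,"wx":0,"wy":0,"wz":0,"grip":1},
  {"tx":0,"ty":0,"tz":0,"wx":0,"wy":0,"wz":0,"grip":1},
  {"tx":0,"ty":0,"tz":0,"wx":0,"wy":0,"wz":0,"grip":1},
  {"tx":0,"ty":0,"tz":0,"wx":0,"wy":0,"wz":0,"grip":1},
])

```text
clock: 38.68
tool_pos: [0.6043, 0.1515, 0.1259]
orientation: [180.0, -0.2, 170.0]
force: [-4.4, 3.2, 3.1]
width: 0.002
finger_force: 2.9
```

Request:
jog_arm([
  {"tx":-0.01,"ty":0,"tz":0,"wx":0,"wy":0,"wz":0,"grip":1},
  {"tx":-0.01,"ty":0,"tz":0,"wx":0,"wy":0,"wz":0,"grip":1},
  {"tx":0,"ty":0,"tz":0,"wx":0,"wy":0,"wz":0,"grip":1},
  {"tx":0,"ty":0,"tz":0,"wx":0,"wy":0,"wz":0,"grip":1},
  {"tx":0,"ty":0,"tz":0,"wx":0,"wy":0,"wz":0,"grip":1},
  {"tx":0,"ty":0,"tz":0,"wx":0,"wy":0,"wz":0,"grip":1},
  {"tx":0,"ty":0,"tz":0,"wx":0,"wy":0,"wz":0,"grip":1},
  {"tx":0,"ty":0,"tz":0,"wx":0,"wy":0,"wz":0,"grip":1},
  {"tx":0,"ty":0,"tz":0,"wx":0,"wy":0,"wz":0,"grip":1},
  {"tx":0,"ty":0,"tz":0,"wx":0,"wy":0,"wz":0,"grip":1},
])

```text
clock: 39.52
tool_pos: [0.6045, 0.1515, 0.1259]
orientation: [180.0, -0.2, 170.0]
force: [-6.7, 3.9, 3.7]
width: -0.001
finger_force: 3.4
```

Run:
```python
from h import *; from rig import imaging,bot
c=imaging.read_camera("scene"); np.savez("scene4.npz",**c)
print(bot.observe()["force"])
for f in("scene3.npz","scene4.npz"):
    c=dict(np.load(f));P=pts(c); Z=P[...,2]; hsv=cv2.cvtColor(c["pixels"],cv2.COLOR_RGB2HSV)
    m=np.zeros((480,640),bool); m[225:340,265:420]=1
    w=m&(hsv[...,1]<60)&(hsv[...,2]>90)&(Z>.0455+.0155)&(Z<.0455+.0195)
    q=P[w][:,:2]; r=np.linalg.norm(q-np.array([.595,-.0365]),axis=1)
    h=q[(r>.10)&(r<.245)]; rc=cv2.minAreaRect(h.astype(np.float32)); vx,vy,a,b=cv2.fitLine(h.astype(np.float32),cv2.DIST_L2,0,1e-4,1e-4).ravel()
    print(f,len(h),np.degrees(np.arctan2(vy,vx)),a,b,rc)
```

```text
[-5.6961088   3.2746621   3.56965474]
scene3.npz 421 81.733925 0.6234503 0.1384292 ((0.6216452121734619, 0.1338239461183548), (0.14513352513313293, 0.02404845878481865), 81.82093048095703)
scene4.npz 375 81.49571 0.6297774 0.14357983 ((0.6257801055908203, 0.13325409591197968), (0.14469900727272034, 0.023213112726807594), 79.73121643066406)
```

Request:
jog_arm([
  {"tx":-0.01,"ty":0,"tz":0,"wx":0,"wy":0,"wz":0,"grip":1},
  {"tx":0,"ty":0,"tz":0,"wx":0,"wy":0,"wz":0,"grip":1},
  {"tx":0,"ty":0,"tz":0,"wx":0,"wy":0,"wz":0,"grip":1},
  {"tx":0,"ty":0,"tz":0,"wx":0,"wy":0,"wz":0,"grip":1},
  {"tx":0,"ty":0,"tz":0,"wx":0,"wy":0,"wz":0,"grip":1},
  {"tx":0,"ty":0,"tz":0,"wx":0,"wy":0,"wz":0,"grip":1},
  {"tx":0,"ty":0,"tz":0,"wx":0,"wy":0,"wz":0,"grip":1},
  {"tx":0,"ty":0,"tz":0,"wx":0,"wy":0,"wz":0,"grip":1},
  {"tx":0,"ty":0,"tz":0,"wx":0,"wy":0,"wz":0,"grip":1},
  {"tx":0,"ty":0,"tz":0,"wx":0,"wy":0,"wz":0,"grip":1},
])

```text
clock: 40.4
tool_pos: [0.6045, 0.1515, 0.1259]
orientation: [180.0, -0.3, 170.0]
force: [-6.5, 3.9, 4.1]
width: 0.003
finger_force: 3.7
```

Request:
jog_arm([
  {"tx":-0.01,"ty":0,"tz":0,"wx":0,"wy":0,"wz":0,"grip":1},
  {"tx":0,"ty":0,"tz":0,"wx":0,"wy":0,"wz":0,"grip":1},
  {"tx":0,"ty":0,"tz":0,"wx":0,"wy":0,"wz":0,"grip":1},
  {"tx":0,"ty":0,"tz":0,"wx":0,"wy":0,"wz":0,"grip":1},
  {"tx":0,"ty":0,"tz":0,"wx":0,"wy":0,"wz":0,"grip":1},
  {"tx":0,"ty":0,"tz":0,"wx":0,"wy":0,"wz":0,"grip":1},
  {"tx":0,"ty":0,"tz":0,"wx":0,"wy":0,"wz":0,"grip":1},
  {"tx":0,"ty":0,"tz":0,"wx":0,"wy":0,"wz":0,"grip":1},
  {"tx":0,"ty":0,"tz":0,"wx":0,"wy":0,"wz":0,"grip":1},
  {"tx":0,"ty":0,"tz":0,"wx":0,"wy":0,"wz":0,"grip":1},
])

```text
clock: 41.23
tool_pos: [0.6046, 0.1515, 0.1259]
orientation: [180.0, -0.3, 170.0]
force: [-6.6, 3.6, 3.7]
width: 0.004
finger_force: 3.7
```

Request:
jog_arm([
  {"tx":-0.01,"ty":0,"tz":0,"wx":0,"wy":0,"wz":0,"grip":1},
  {"tx":0,"ty":0,"tz":0,"wx":0,"wy":0,"wz":0,"grip":1},
  {"tx":0,"ty":0,"tz":0,"wx":0,"wy":0,"wz":0,"grip":1},
  {"tx":-0.01,"ty":0,"tz":0,"wx":0,"wy":0,"wz":0,"grip":1},
  {"tx":0,"ty":0,"tz":0,"wx":0,"wy":0,"wz":0,"grip":1},
  {"tx":0,"ty":0,"tz":0,"wx":0,"wy":0,"wz":0,"grip":1},
  {"tx":0,"ty":0,"tz":0,"wx":0,"wy":0,"wz":0,"grip":1},
  {"tx":0,"ty":0,"tz":0,"wx":0,"wy":0,"wz":0,"grip":1},
  {"tx":0,"ty":0,"tz":0,"wx":0,"wy":0,"wz":0,"grip":1},
  {"tx":0,"ty":0,"tz":0,"wx":0,"wy":0,"wz":0,"grip":1},
])

```text
clock: 42.07
tool_pos: [0.6048, 0.1515, 0.1259]
orientation: [180.0, -0.3, 170.0]
force: [-7.9, 4.6, 4.9]
width: 0.002
finger_force: 4.1
```

Over 8 N with no further give means the cap is on its seat. I'll back off gently.

Request:
jog_arm([
  {"tx":0.05,"ty":0,"tz":0,"wx":0,"wy":0,"wz":0,"grip":1},
  {"tx":0.1,"ty":0,"tz":0,"wx":0,"wy":0,"wz":0,"grip":1},
  {"tx":0.3,"ty":0,"tz":0,"wx":0,"wy":0,"wz":0,"grip":1},
  {"tx":0.8,"ty":0,"tz":0,"wx":0,"wy":0,"wz":0,"grip":1},
  {"tx":0.8,"ty":0,"tz":-0.5,"wx":0,"wy":0,"wz":0,"grip":1},
  {"tx":0.5,"ty":0,"tz":-1,"wx":0,"wy":0,"wz":0,"grip":1},
  {"tx":0.5,"ty":0,"tz":-1,"wx":0,"wy":0,"wz":0,"grip":1},
  {"tx":0.5,"ty":0,"tz":-1,"wx":0,"wy":0,"wz":0,"grip":1},
  {"tx":0.5,"ty":0,"tz":-1,"wx":0,"wy":0,"wz":0,"grip":1},
  {"tx":0,"ty":0,"tz":0,"wx":0,"wy":0,"wz":0,"grip":1},
])

```text
clock: 42.9
tool_pos: [0.5274, 0.1655, 0.2204]
orientation: [179.9, 0.2, 170.0]
force: [1.0, -0.2, 0.8]
width: 0.002
finger_force: 0.0
```

Run:
```python
from h import *; from rig import imaging,bot
c=imaging.read_camera("scene"); np.savez("scene5.npz",**c)
P=pts(c); Z=P[...,2]; hsv=cv2.cvtColor(c["pixels"],cv2.COLOR_RGB2HSV)
m=np.zeros((480,640),bool); m[225:340,265:420]=1
w=m&(hsv[...,1]<60)&(hsv[...,2]>90)&(Z>.0455+.0155)&(Z<.0455+.0195)
q=P[w][:,:2]; r=np.linalg.norm(q-np.array([.595,-.0365]),axis=1)
h=q[(r>.10)&(r<.245)]; print(cv2.minAreaRect(h.astype(np.float32)))
cv2.imwrite("pics/fin.png",cv2.resize(c["pixels"][235:335,260:420,::-1],None,fx=5,fy=5,interpolation=cv2.INTER_CUBIC))
```

```text
((0.6256871819496155, 0.13309010863304138), (0.14406675100326538, 0.023919835686683655), 80.1080093383789)
```

View pics/fin.png

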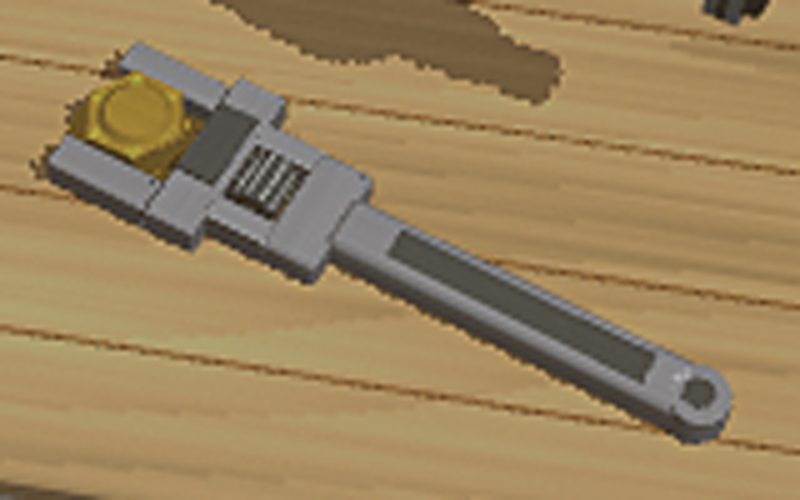

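The wrench lies flat with its jaws snug on the cap (crop (130,110)) and the hand is clear.

```bash
python3 -c "
from rig import bot
print(bot.finish_job())"
```

```text
the job is handed in; nothing more can be done
None
```

The job is handed in, result not reported back: the jaws are rolled snug on the cap, the cap pushed to what felt like its seat (about 8.6 N, no further give), the wrench left flat on it and the hand clear; an earlier sideways push peaked near 16 N, past the 11 N limit, but the pictures show no sprung jaws.

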